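Set out the parts for a footstool glue-up

TASK

Set out the parts for gluing up a footstool: stand each of the three turned feet upright in the round dish that matches its size, and draw the bottom blank out of the mouth of the stack magazine and lay it flat across the two bearers of the stand, centred on the stand and in line with it. Leave the blanks above it in the magazine.

Things in the scene. Friction and masses are not known exactly. Their poses are not given: they have to be found in the camera images.
- foot_large_mid (a point): the large turned wooden furniture foot, loose: an upright round barrel 64 mm in diameter with straight sides up to 50 mm, a flat top at 55 mm and a thin 12 mm round tenon in the middle of the top, 64 mm tall in all. The point is on its axis, half-way up, 32 mm above its underside; z points up the axis. It stands upright on the bench.
- foot_medium_mid (a point): the medium turned wooden furniture foot, loose: an upright round barrel 47 mm in diameter with straight sides up to 50 mm, a flat top at 55 mm and a thin 12 mm round tenon in the middle of the top, 64 mm tall in all. The point is on its axis, half-way up, 32 mm above its underside; z points up the axis. It stands upright on the bench.
- foot_small_mid (a point): the small turned wooden furniture foot, loose: an upright round barrel 30 mm in diameter with straight sides up to 50 mm, a flat top at 55 mm and a thin 12 mm round tenon in the middle of the top, 64 mm tall in all. The point is on its axis, half-way up, 32 mm above its underside; z points up the axis. It stands upright on the bench.
- dish_large: the large shallow round plywood dish, fixed to the bench, for the large foot: outer diameter 92 mm, inner diameter 80 mm, rim 14 mm above the bench, inner floor 6 mm above the bench (8 mm deep). Origin on its axis at bench height; z up.
- dish_medium: the medium shallow round plywood dish, fixed to the bench, for the medium foot: outer diameter 75 mm, inner diameter 63 mm, rim 14 mm above the bench, inner floor 6 mm above the bench (8 mm deep). Origin on its axis at bench height; z up.
- dish_small: the small shallow round plywood dish, fixed to the bench, for the small foot: outer diameter 58 mm, inner diameter 46 mm, rim 14 mm above the bench, inner floor 6 mm above the bench (8 mm deep). Origin on its axis at bench height; z up.
- magazine: fixed open-topped plywood magazine, 150 (x) x 64 (y) x 62 mm, with 3 equal blanks stacked flat along its x. Origin: centre of its underside. Mouth at its -x end: a steel gate (x = -76 mm, 41 to 62 mm up) leaves a 19 mm opening over the floor (22 mm up) to draw the bottom blank out along -x, about 100 mm. Stack top is 67 mm up; the two above then drop 15 mm.
- blank_bottom_mid (a point): the bottom blank of the magazine, loose: a flat wooden bar 140 x 36 x 15 mm (x, y, z), about 50 g. Its front end sticks out of the mouth by about 45 mm, overhanging the bench freely at 22 to 37 mm height. The point is at its centre, half-way up, hence 70 mm from either end; x along its length, z up.
- blank_top_mid (a point): the uppermost blank in the magazine, same 140 x 36 x 15 mm bar, to be left in the magazine. An equal blank lies between it and the bottom one. The point is at its centre, half-way up; x along its length, z up.
- stand: the stand, fixed to the bench: a plywood board 160 x 70 x 10 mm (x, y, z) that carries two dark wooden bearers across it, each 14 mm (x) by 60 mm (y), centred at x = -20 and +20 mm, tops 32 mm above the bench. Origin at the centre of the board's underside, x along its length. A blank laid across both bearers overhangs them at both ends.
Things that resemble listed ones, but are neither listed nor needed, are in the scene too. Leave any blue or orange look-alike of the stand alone.

How it is judged:
By the outcome, as a careful person would: the job done as asked, in the order asked, and still so for the second after the job is handed in, with the robot touching nothing.
It also fails if it takes over 91 s, if anything falls off the work surface, if the arm or the gripper's body presses on something with over 40 N, if the wrist force passes 120 N, or if a joint passes its speed limit or range.

ROBOT

A 6-joint arm with a two-finger parallel gripper is mounted at the origin on the work surface. World frame = base frame: x ahead of the robot, y to its left, z up, the work surface at z = 0. Lengths are in mm, angles in degrees, forces in N, time in s.
With the tool pointing down it reaches from about 275 to 725 mm from the base axis. Payload 15.9 kg.
Tool frame: the origin (TCP) lies on the mounting face of the last link; the fingertips stand ahead of it and the grasp point (between the pads) lies 155 mm ahead of it (env.finger_overhang is the z of the fingertips in the tool frame, in mm); z points along the fingers, y is the direction in which the jaws open and shut (so a half turn about z gives the same grasp; the last joint's range is limited). The gripper opens to 85 mm and grips with 20 to 120 N. Pads are 22 mm wide; open, the fingers measure 114 mm over their backs; the gripper's body (76 mm by 85 mm) begins 54 mm behind the grasp point. The pads swing forward as they close: fully open they stand 13 mm farther back than shut.
Start: joints at [70.531, 12.198, -1.971, 75.831, 0, 90], TCP at [166.643, 471.398, 404.706] pointing down, gripper open.
Joint ranges: [-170.91, 170.91], [-42.67, 98.43], [-65.05, 77.54], [-120.47, 116.71], [-90, 82.35], [-180, 180]. Speed limits (degrees/s): [108.29, 108.29, 136.94, 147.25, 180, 180].

INTERFACE

Orientations are given as a 3x3 rotation matrix whose columns are the frame's x, y, z axes.
In Python, from rig import env, optics, job_done gives the robot as it stands.
- The arm moves only by the tool carry_out, never from a script. Its argument "steps" is a list that holds one entry, the list of rows, each a list of 7 numbers: the turn, a rotation vector about the tool's x, y, z in rad, then the shift along the tool's x, y, z in m, then the opening, from 0 (shut) to 1 (fully open). A call has 1 to 5 rows; each row is the pose to reach, as a shift and turn from the pose commanded when the call began, along the tool's axes at that moment; what a row does not reach only later rows make up. A row lasts 1/10 s, in which the tool goes at most 50 mm and 8.59 degrees, less where a joint would pass 70% of its speed; a pose out of reach is approached as far as the arm can. A call with a gripper value outside its range is refused whole. The fingers move at their own pace and stop on an object; "squeeze" is the grip in N (left out, the last holds). Time passes only in rows, so rows that repeat a pose let the fingers close. It gives the time, the measured TCP pose, the force and the opening at its end, in the units of the state.
- env.observe(): the state, without advancing time (a new reading comes with each control period).
- optics.get_image(name): name is "side" or "top"; returns a dict with "color" (480x640x3 uint8, red, green, blue), "fx", "fy", "cx", "cy" (pixels), "eye" and "rotation" of the camera in the world. Camera axes: x right, y up, looking along -z (the intrinsics and any distortion apply to the point x, -y, -z); pixel columns grow to the right and rows downward; lengths in mm; the calibration is good to about 2 mm. A picture is of the moment at which its call begins. There is no depth.
- job_done(): hands the job in, once; it reports no verdict.
The state is a dict: "time": time; "joint_pos": joint angles; "qd": joint speeds; "joint_efforts": joint torques, N m; "position": TCP position; "orientation": TCP orientation; "wrist_force": force on the tool from outside, world axes, zero at the start; "ft_torque": the same for the moment, N m; "width": finger opening in mm.
Only numpy, scipy, OpenCV 4.12 (cv2) and the standard library are available. Lean on these libraries where they do the work, as an engineer would, in place of code of your own. Each camera call takes 0.05 s, during which the arm holds its last target.

## Working session

There is one attempt and no reset: what is moved stays moved. The work goes in short steps, Python scripts to look and compute and a tool call to move; the robot and the scene stay as the last step left them, time stands still between calls to the robot, and variables do not carry over. Pictures are saved under pics/ and viewed, and the job is handed in when it is done.

Besides the shell and the picture viewer there is one more tool, called after ">>>" by a JSON object that holds its "name" and its "arguments". carry_out: Moves the arm, as the interface text tells. Its arguments: {"type":"object","properties":{"steps":{"type":"array"},"squeeze":{"type":"number"}},"required":["steps"]}

```bash
ls -la; mkdir -p pics; python3 - <<'E'
from rig import env, optics
import cv2
s=env.observe(); print(s, env.finger_overhang)
for n in ("side","top"):
    d=optics.get_image(n); cv2.imwrite(f"pics/{n}0.png",d["color"][:,:,::-1])
    print({k:v for k,v in d.items() if k!="color"})
E
```

```text
total 12
drwxr-xr-x  3 agent agent 4096 Dec  7 15:06 .
drwxr-xr-x 23 root  root  4096 Dec  7 15:06 ..
drwxr-xr-x  2 agent agent 4096 Dec  7 15:06 pics
{'time': 0.0, 'joint_pos': array([ 7.05296295e+01,  1.22234005e+01, -2.00898265e+00,  7.58302856e+01,
        1.61591930e-03,  9.00016449e+01]), 'qd': array([-0.09536876, -0.09380491, -0.09899163,  0.00528189,  0.02474056,
        0.01748192]), 'joint_efforts': array([-3.52224051e-03, -6.86163783e+01,  4.87112653e+01,  1.72669423e-02,
       -3.75645857e-05,  2.00032605e-05]), 'position': array([166.60644912, 471.26848186, 404.22314194]), 'orientation': array([[-9.42804407e-01,  3.33346211e-01, -3.91166548e-04],
       [ 3.33346439e-01,  9.42803854e-01, -1.02182543e-03],
       [ 2.81716948e-05, -1.09377549e-03, -9.99999401e-01]]), 'wrist_force': array([ 0.1303624 , -0.51047524,  0.46441711]), 'ft_torque': array([ 0.03275365,  0.03153185, -0.01249448]), 'width': 85.72428969670327} 173.4
{'fx': 437.64128862411326, 'fy': 437.64128862411326, 'cx': 321.9598754654821, 'cy': 240.77451114008355, 'eye': array([ 120.52483541, -640.11253195,  566.78763186]), 'rotation': array([[ 0.89293785,  0.2440761 , -0.37827086],
       [-0.4501551 ,  0.47527162, -0.75596116],
       [-0.00473065,  0.84530689,  0.53426012]])}
{'fx': 486.38710787408786, 'fy': 486.38710787408786, 'cx': 322.1269067304155, 'cy': 235.7633539774632, 'eye': array([ 356.2815575 ,  106.03930196, 1376.33834295]), 'rotation': array([[ 2.65882190e-02,  9.94275691e-01, -1.03483900e-01],
       [-9.99642003e-01,  2.67547533e-02,  2.21293047e-04],
       [ 2.98871251e-03,  1.03440969e-01,  9.94631104e-01]])}
```

View pics/side0.png

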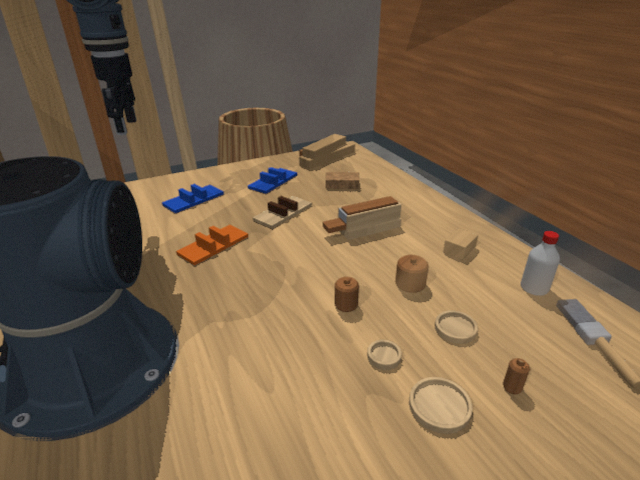

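View pics/top0.png

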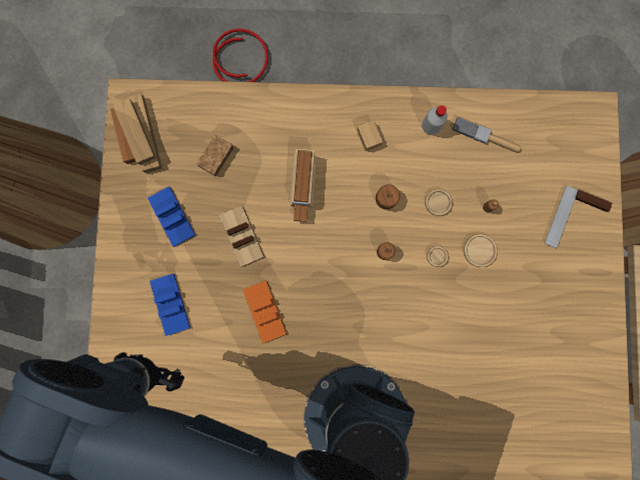

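Candidates. In the top view, the feet are large (388,197), medium (387,251) and small (491,206). The dishes are medium (438,203), small (437,256) and large (480,251). The magazine is at (303,180) and the plain stand at (242,236). The look-alikes are the blue stands (171,216) and (170,304), the orange stand (264,311), and the loose blocks at (216,155), (371,136) and (135,132). Next I'll crop in close to check these.

```bash
python3 - <<'E'
import cv2
t=cv2.imread("pics/top0.png"); s=cv2.imread("pics/side0.png")
a=cv2.resize(t[140:280,200:340],None,fx=4,fy=4,interpolation=cv2.INTER_CUBIC)
cv2.imwrite("pics/c1.png",a)
b=cv2.resize(t[170:280,360:510],None,fx=5,fy=5,interpolation=cv2.INTER_CUBIC)
cv2.imwrite("pics/c2.png",b)
cv2.imwrite("pics/c3.png",cv2.resize(s[185:265,240:420],None,fx=4.4,fy=4.4,interpolation=cv2.INTER_CUBIC))
cv2.imwrite("pics/c4.png",cv2.resize(s[240:440,320:540],None,fx=3,fy=3,interpolation=cv2.INTER_CUBIC))
E
```

```text
(no output)
```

View pics/c1.png

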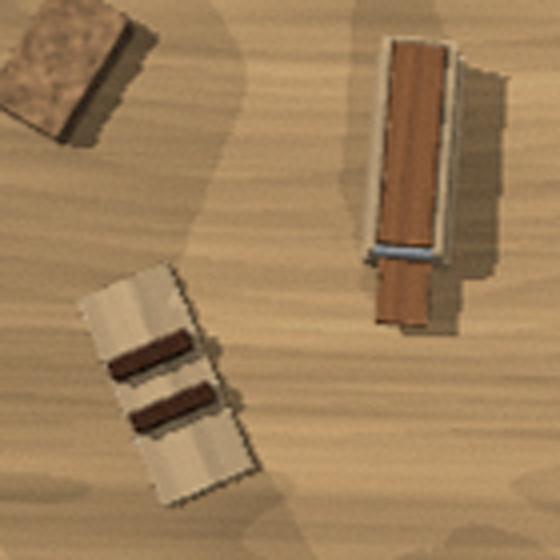

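View pics/c2.png

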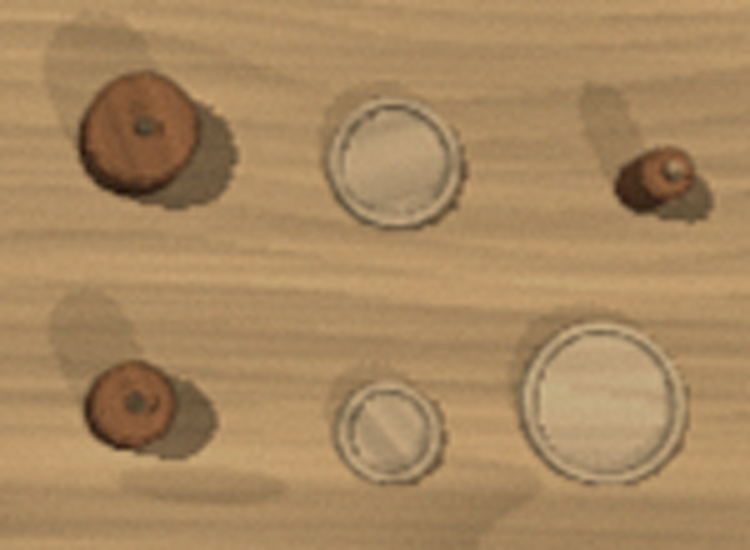

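View pics/c3.png

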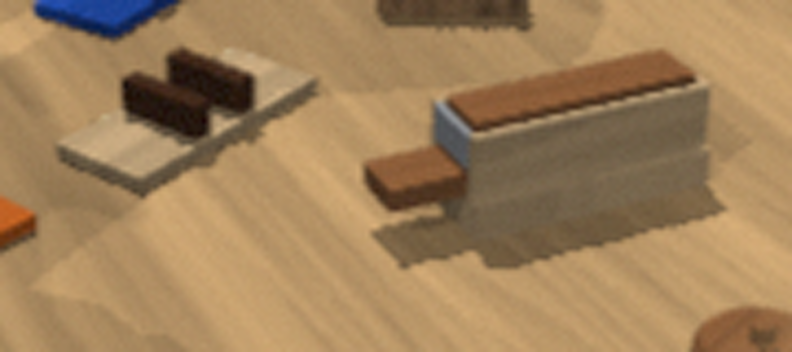

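View pics/c4.png

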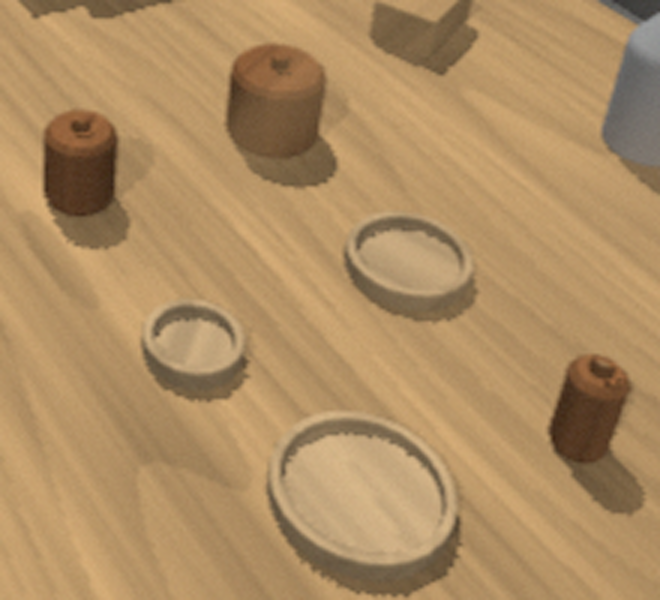

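The crops agree with the description: three brown feet with tenons, three distinct dish sizes, and the plain stand with dark bearers. The magazine is at (303,180) top with its front blank pointing toward −x at (301,213). Next I'll measure.

```bash
cat > h.py <<'E'
import numpy as np, cv2
from rig import env, optics
def cam(n): return optics.get_image(n)
def ray(d,uv):
    uv=np.atleast_2d(uv).astype(float)
    v=np.stack([(uv[:,0]-d["cx"])/d["fx"],-(uv[:,1]-d["cy"])/d["fy"],-np.ones(len(uv))],1)
    return v@d["rotation"].T
def onz(d,uv,z):
    r=ray(d,uv); return d["eye"]+r*((z-d["eye"][2])/r[:,2])[:,None]
def proj(d,p):
    c=(np.atleast_2d(p)-d["eye"])@d["rotation"]
    return np.stack([d["cx"]+d["fx"]*c[:,0]/-c[:,2], d["cy"]-d["fy"]*c[:,1]/-c[:,2]],1)
def tri(d1,u1,d2,u2):
    a,b=ray(d1,u1)[0],ray(d2,u2)[0]
    A=np.stack([a,-b],1); t=np.linalg.lstsq(A,d2["eye"]-d1["eye"],rcond=None)[0]
    p,q=d1["eye"]+t[0]*a,d2["eye"]+t[1]*b
    return (p+q)/2,np.linalg.norm(p-q)
def brown(img):
    h=cv2.cvtColor(img,cv2.COLOR_RGB2HSV)
    return ((h[...,1]>120)&((h[...,0]<14)|(h[...,0]>172))).astype(np.uint8)*255
E
python3 - <<'E'
from h import *
T=cam("top");S=cam("side")
for n,d,boxes in (("top",T,{"L":(370,180,410,215),"M":(370,237,405,265),"S":(478,194,506,218),"mag":(280,140,330,230)}),
                  ("side",S,{"L":(390,250,435,298),"M":(325,272,365,315),"S":(498,352,535,398)})):
    m=brown(d["color"]); cv2.imwrite(f"pics/m_{n}.png",m)
    for k,(x0,y0,x1,y1) in boxes.items():
        mm=np.zeros_like(m); mm[y0:y1,x0:x1]=m[y0:y1,x0:x1]
        c=max(cv2.findContours(mm,0,2)[0],key=cv2.contourArea)
        M=cv2.moments(c); print(n,k,cv2.boundingRect(c),round(M["m10"]/M["m00"],1),round(M["m01"]/M["m00"],1),cv2.contourArea(c))
a=T["color"][:,:,::-1]
cv2.imwrite("pics/t_big.png",cv2.resize(a[180:265,370:410],None,fx=7,fy=7,interpolation=cv2.INTER_CUBIC))
b=cv2.resize(a[192:220,476:508],None,fx=16,fy=16,interpolation=cv2.INTER_CUBIC);cv2.imwrite("pics/t_s.png",b)
g=cv2.resize(cv2.imread("pics/m_top.png")[130:270,190:520],None,fx=2.2,fy=2.2);cv2.imwrite("pics/mt.png",g)
E
```

```text
top L (376, 185, 23, 24) 387.1 196.5 386.0
top M (377, 243, 18, 17) 385.6 250.8 204.0
top S (483, 200, 16, 12) 490.8 205.5 102.5
top mag (295, 151, 16, 51) 302.6 176.3 577.5
side L (398, 255, 18, 14) 405.2 260.5 90.0
side M (335, 277, 24, 35) 346.1 293.2 598.0
side S (504, 359, 25, 35) 516.9 375.9 409.0
```

View pics/mt.png

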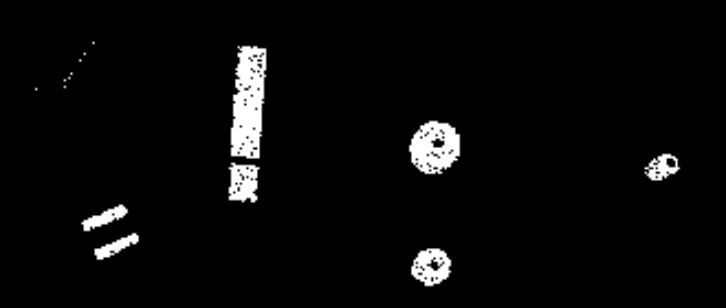

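View pics/t_s.png

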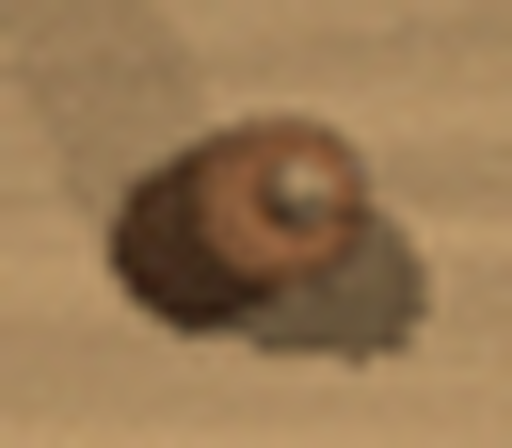

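View pics/t_big.png

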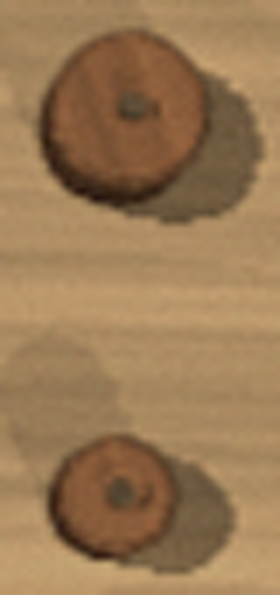

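```bash
python3 - <<'E'
from h import *
T=cam("top");S=cam("side")
np.set_printoptions(precision=1,suppress=True)
for k,u,v in (("L",(388.4,194.6),(413.5,261)),("M",(386.8,249.9),(347.1,281.4)),("S",(494.4,203.7),(520.4,361.8))):
    print(k,onz(T,u,64),onz(S,v,60),*tri(T,u,S,v))
for k,u,v in (("dL",(480.4,250.2),(441,402.7)),("dM",(438.8,202.2),(456,325.7)),("dS",(437.4,256),(384.3,352.3))):
    print(k,onz(T,u,14),onz(S,v,14),*tri(T,u,S,v))
# stand/bearers/magazine from top
m=brown(T["color"])
for k,(x0,y0,x1,y1),z in (("b1",(222,220,252,236),32),("b2",(225,234,262,255),32),("top blank",(285,145,320,201),67),("front",(285,204,320,225),37)):
    mm=np.zeros_like(m); mm[y0:y1,x0:x1]=m[y0:y1,x0:x1]
    pts=cv2.findNonZero(cv2.morphologyEx(mm,cv2.MORPH_CLOSE,np.ones((3,3))))[:,0].astype(float)
    w=onz(T,pts,z)[:,:2].astype(np.float32); r=cv2.minAreaRect(w); print(k,r,w.mean(0),cv2.boxPoints(r).round(1).tolist())
# stand board: low saturation vs bench
h=cv2.cvtColor(T["color"],cv2.COLOR_RGB2HSV)
for p in ((235,217),(250,255),(270,230),(215,250),(300,150),(480,250),(470,225),(292,170)): print(p,h[p[1],p[0]])
E
```

```text
L [[611.  -72.6  64. ]] [[609.2 -75.5  60. ]] [611.8 -73.2  57.8] 0.9371505339928274
M [[459.1 -70.2  64. ]] [[456.9 -73.   60. ]] [459.  -70.7  57.8] 1.272488381464287
S [[ 593.6 -362.8   64. ]] [[ 591.4 -363.5   60. ]] [ 593.5 -363.6   59.2] 2.5371435339008364
dL [[ 469.2 -340.    14. ]] [[ 466.4 -341.9   14. ]] [ 468.9 -340.5   11.1] 1.289417964356442
dM [[ 602.7 -222.8   14. ]] [[ 598.  -224.7   14. ]] [ 602.1 -222.7   10.8] 2.6710555717179174
dS [[ 449.7 -219.1   14. ]] [[ 447.1 -219.7   14. ]] [ 448.9 -218.9   12.6] 1.9976678967613117
b1 ((510.299560546875, 342.7989807128906), (13.64969253540039, 58.04801940917969), 24.456871032714844) [510.2 343.2] [[492.1000061035156, 366.3999938964844], [516.0999755859375, 313.6000061035156], [528.5, 319.20001220703125], [504.5, 372.0]]
b2 ((474.72113037109375, 333.2095642089844), (70.64107513427734, 34.94086837768555), 86.0774154663086) [474.6 327. ] [[454.8999938964844, 299.20001220703125], [489.70001220703125, 296.79998779296875], [494.6000061035156, 367.29998779296875], [459.70001220703125, 369.6000061035156]]
top blank ((657.0712280273438, 163.8025360107422), (36.633541107177734, 138.60830688476562), 87.41053771972656) [656.5 164. ] [[587.0, 148.60000610351562], [725.5, 142.39999389648438], [727.0999755859375, 179.0], [588.7000122070312, 185.1999969482422]]
front ((558.9810791015625, 167.80841064453125), (34.8164176940918, 45.02729797363281), 86.30896759033203) [558.7 168.1] [[535.4000244140625, 151.89999389648438], [580.2999877929688, 149.0], [582.5999755859375, 183.6999969482422], [537.5999755859375, 186.60000610351562]]
(235, 217) [ 17  90 175]
(250, 255) [ 18  90 184]
(270, 230) [ 17 109 173]
(215, 250) [ 17 110 162]
(300, 150) [ 17 103 136]
(480, 250) [ 19  85 194]
(470, 225) [ 17 111 191]
(292, 170) [ 17 105 161]
```

Both views agree to about 3 mm. First I'll square the tool to the world axes while moving over the large foot.

```bash
cat >> h.py <<'E'
def st():
    s=env.observe(); np.set_printoptions(precision=2,suppress=True)
    print("t",round(s["time"],2),"pos",s["position"],"w",round(s["width"],1),"F",s["wrist_force"],"q",s["joint_pos"]); return s
def go(x,y,z,yaw=None):
    "tool delta (m, rad) to TCP target; yaw = world angle (deg) of tool y axis"
    s=st(); R=s["orientation"]; d=R.T@(np.array([x,y,z])-s["position"])/1000
    from scipy.spatial.transform import Rotation as Q
    out=d
    if yaw is not None:
        a=np.radians(yaw); Y=np.array([np.cos(a),np.sin(a),0]); Z=np.array([0,0,-1.]); X=np.cross(Y,Z)
        print("turn",Q.from_matrix(R.T@np.stack([X,Y,Z],1)).as_rotvec().round(3))
    print("shift m",d.round(4)); 
E
python3 -c "
from h import *
go(610,-74,320,90)"
```

```text
t 0.3 pos [166.63 471.36 404.54] w 85.5 F [-0.1  -0.27 -0.91] q [70.53 12.21 -1.98 75.83 -0.   90.  ]
turn [-0.   -0.   -0.34]
shift m [-0.6  -0.37  0.08]
```

>>> {"name": "carry_out", "arguments": {"steps": [[[0,0,-0.34,-0.6,-0.367,0.085,1],[0,0,-0.34,-0.6,-0.367,0.085,1],[0,0,-0.34,-0.6,-0.367,0.085,1],[0,0,-0.34,-0.6,-0.367,0.085,1],[0,0,-0.34,-0.6,-0.367,0.085,1]]], "squeeze": 40}}

```text
time: 0.8
position: [318.2, 284.5, 375.8]
orientation: [[-1.0, -0.001, 0.0], [-0.001, 1.0, 0.0], [-0.0, 0.0, -1.0]]
wrist_force: [0.7, 1.5, -0.2]
width: 85.4
```

```bash
python3 -c "
from h import *
go(610,-74,320,90)"
```

```text
t 0.8 pos [318.25 284.48 375.79] w 85.4 F [ 0.72  1.54 -0.15] q [ 41.79   4.06 -15.71  70.2   -0.    41.74]
turn [0. 0. 0.]
shift m [-0.29 -0.36  0.06]
```

>>> {"name": "carry_out", "arguments": {"steps": [[[0,0,0,-0.292,-0.358,0.055,1],[0,0,0,-0.292,-0.358,0.055,1],[0,0,0,-0.292,-0.358,0.055,1],[0,0,0,-0.292,-0.358,0.055,1],[0,0,0,-0.292,-0.358,0.055,1]]]}}

```text
time: 1.3
position: [475.4, 91.8, 346.2]
orientation: [[-1.0, 0.0, 0.0], [0.0, 1.0, 0.0], [-0.0, 0.0, -1.0]]
wrist_force: [0.7, 0.9, -0.2]
width: 85.4
```

```bash
python3 -c "
from h import *
go(610,-74,320,90)"
```

```text
t 1.3 pos [475.4   91.81 346.24] w 85.4 F [ 0.67  0.86 -0.23] q [ 10.93  11.41 -11.47  67.09   0.01  10.93]
turn [ 0.  0. -0.]
shift m [-0.13 -0.17  0.03]
```

>>> {"name": "carry_out", "arguments": {"steps": [[[0,0,0,-0.1345,-0.166,0.026,1],[0,0,0,-0.1345,-0.166,0.026,1],[0,0,0,-0.1345,-0.166,0.026,1],[0,0,0,-0.1345,-0.166,0.026,1],[0,0,0,-0.1345,-0.166,0.026,1]]]}}

```text
time: 1.8
position: [610.7, -75.8, 318.9]
orientation: [[-1.0, 0.003, -0.001], [0.003, 1.0, -0.001], [0.001, -0.001, -1.0]]
wrist_force: [-0.3, 1.4, -0.3]
width: 85.7
```

```bash
python3 -c "
from h import *
st();T=cam('top');S=cam('side')
a=T['color'][150:290,340:520,::-1];b=S['color'][200:400,320:540,::-1]
cv2.imwrite('pics/a1.png',np.hstack([cv2.resize(a,(514,400)),cv2.resize(b,(286,400))[:, :]]))"
```

```text
t 1.8 pos [610.71 -75.79 318.9 ] w 85.7 F [-0.27  1.4  -0.34] q [-7.07 27.44  7.15 69.75 -0.04 -6.91]
```

View pics/a1.png

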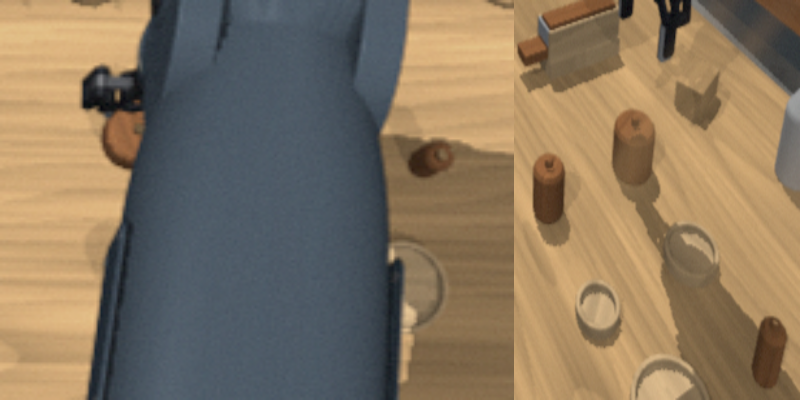

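The view shows the gripper above the large foot, with nothing near the fingers. I'll descend and close.

>>> {"name": "carry_out", "arguments": {"steps": [[[0,0,0,0.0005,0.0015,0.05,1],[0,0,0,0.0005,0.0015,0.09,1],[0,0,0,0.0005,0.0015,0.12,1],[0,0,0,0.0005,0.0015,0.135,1],[0,0,0,0.0005,0.0015,0.135,1]]]}}

```text
time: 2.4
position: [607.1, -69.7, 183.4]
orientation: [[-1.0, -0.001, -0.004], [-0.001, 1.0, 0.001], [0.004, 0.001, -1.0]]
wrist_force: [-0.4, 0.6, -0.1]
width: 85.8
```

```bash
python3 -c "
from h import *
st();S=cam('side')
b=S['color'][150:320,320:520,::-1]
cv2.imwrite('pics/a2.png',cv2.resize(b,(700,595)))"
```

```text
t 2.4 pos [607.12 -69.67 183.44] w 85.8 F [-0.39  0.59 -0.14] q [-6.55 32.46 -5.3  52.46  0.01 -6.61]
```

View pics/a2.png

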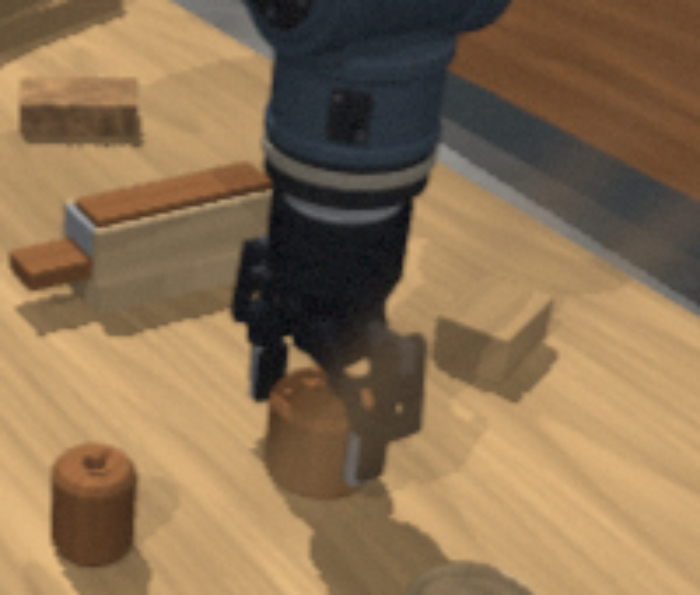

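The fingers straddle the large foot, so I'll close.

>>> {"name": "carry_out", "arguments": {"steps": [[[0,0,0,0,0,0,1],[0,0,0,0,0,0,0.6],[0,0,0,0,0,0,0.4],[0,0,0,0,0,0,0.4],[0,0,0,0,0,0,0.4]]]}}

```text
time: 2.95
position: [609.0, -70.6, 186.7]
orientation: [[-1.0, -0.0, 0.002], [-0.0, 1.0, -0.0], [-0.002, -0.0, -1.0]]
wrist_force: [-2.3, 1.1, 9.1]
width: 62.5
```

>>> {"name": "carry_out", "arguments": {"steps": [[[0,0,0,0,0,0,0.3],[0,0,0,0,0,-0.02,0.3],[0,0,0,0,0,-0.05,0.3],[0,0,0,0,0,-0.09,0.3],[0,0,0,0,0,-0.11,0.3]]]}}

```text
time: 3.45
position: [609.0, -70.7, 299.2]
orientation: [[-1.0, -0.0, 0.004], [-0.0, 1.0, -0.0], [-0.004, -0.0, -1.0]]
wrist_force: [0.2, -0.7, -1.0]
width: 62.6
```

```bash
python3 -c "
from h import *
go(468,-341,300,90);S=cam('side')
b=S['color'][150:320,320:520,::-1]
cv2.imwrite('pics/a3.png',cv2.resize(b,(700,595)))"
```

```text
t 3.45 pos [608.96 -70.71 299.2 ] w 62.6 F [ 0.2  -0.66 -1.01] q [-6.62 27.51  4.37 66.64 -0.   -6.63]
turn [-0.  0.  0.]
shift m [ 0.14 -0.27 -0.  ]
```

View pics/a3.png

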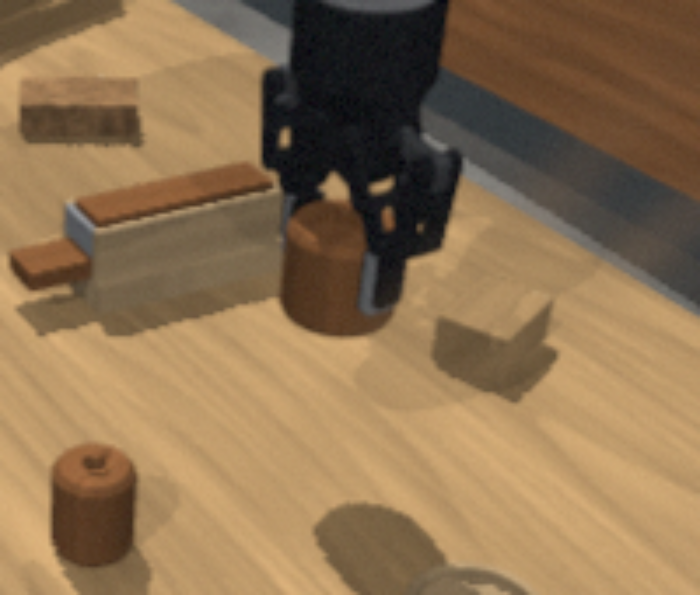

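The foot is lifted and hanging upright in the pads. Next I'll move to the large dish.

>>> {"name": "carry_out", "arguments": {"steps": [[[0,0,0,0.02,-0.038,0,0.3],[0,0,0,0.045,-0.085,0,0.3],[0,0,0,0.07,-0.132,0,0.3],[0,0,0,0.095,-0.18,0,0.3],[0,0,0,0.12,-0.228,0,0.3]]]}}

```text
time: 4.0
position: [494.2, -287.1, 295.8]
orientation: [[-1.0, -0.0, 0.001], [-0.0, 1.0, -0.0], [-0.001, -0.0, -1.0]]
wrist_force: [0.9, -0.5, -2.0]
width: 62.5
```

>>> {"name": "carry_out", "arguments": {"steps": [[[0,0,0,0.014,-0.026,0,0.3],[0,0,0,0.022,-0.042,0,0.3],[0,0,0,0.022,-0.042,0,0.3]]]}}

```text
time: 4.3
position: [472.2, -329.5, 295.6]
orientation: [[-1.0, 0.003, 0.0], [0.003, 1.0, -0.001], [-0.0, -0.001, -1.0]]
wrist_force: [-0.0, 0.1, -1.8]
width: 62.8
```

```bash
python3 -c "
from h import *
go(467,-341,192,90);S=cam('side')
b=S['color'][280:450,320:520,::-1]
cv2.imwrite('pics/a4.png',cv2.resize(b,(700,595)))"
```

```text
t 4.3 pos [ 472.24 -329.52  295.63] w 62.8 F [-0.05  0.07 -1.79] q [-34.9   23.41  -2.48  64.08  -0.02 -34.74]
turn [-0.  0. -0.]
shift m [ 0.01 -0.01  0.1 ]
```

View pics/a4.png

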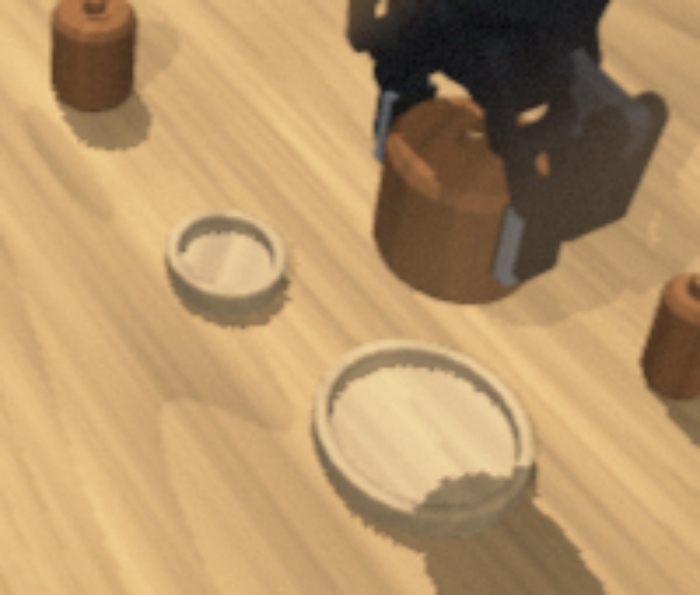

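>>> {"name": "carry_out", "arguments": {"steps": [[[0,0,0,0.005,-0.0115,0,0.3],[0,0,0,0.005,-0.0115,0.03,0.3],[0,0,0,0.005,-0.0115,0.06,0.3],[0,0,0,0.005,-0.0115,0.08,0.3],[0,0,0,0.005,-0.0115,0.085,0.3]]]}}

```text
time: 4.85
position: [468.0, -338.2, 208.3]
orientation: [[-1.0, -0.001, -0.003], [-0.001, 1.0, 0.002], [0.003, 0.002, -1.0]]
wrist_force: [0.3, 0.4, -0.6]
width: 62.6
```

```bash
python3 -c "
from h import *
go(467,-341,194,90);S=cam('side');st()
b=S['color'][320:450,380:520,::-1]
cv2.imwrite('pics/a5.png',cv2.resize(b,(640,594)))"
```

```text
t 4.85 pos [ 467.97 -338.18  208.26] w 62.6 F [ 0.31  0.43 -0.64] q [-35.85  27.55  -9.55  53.09   0.   -35.93]
turn [ 0. -0.  0.]
shift m [ 0.   -0.    0.01]
t 4.9 pos [ 468.2  -338.42  208.88] w 62.4 F [-0.68  0.54 -2.06] q [-35.86  27.53  -9.49  53.12   0.   -35.93]
```

View pics/a5.png

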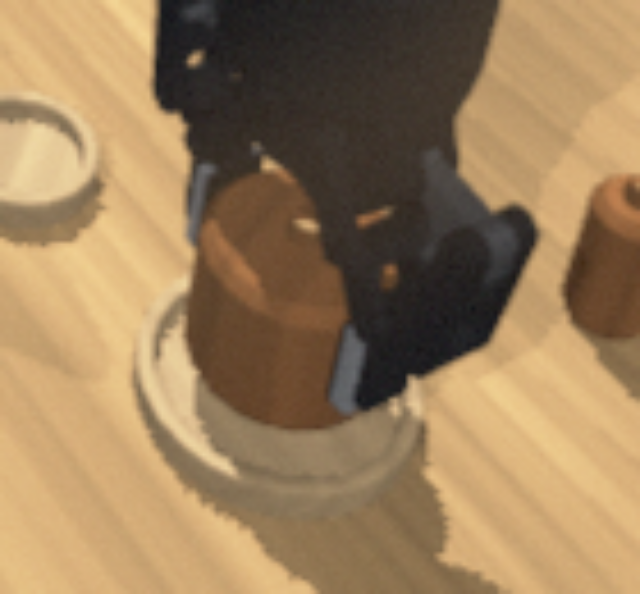

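The foot hangs over the dish well. I'll lower it 14 mm onto the floor and release.

>>> {"name": "carry_out", "arguments": {"steps": [[[0,0,0,0.001,-0.0025,0.008,0.3],[0,0,0,0.001,-0.0025,0.014,0.3],[0,0,0,0.001,-0.0025,0.015,0.3],[0,0,0,0.001,-0.0025,0.015,0.3]]]}}

```text
time: 5.3
position: [467.4, -341.7, 195.6]
orientation: [[-1.0, -0.0, 0.0], [-0.0, 1.0, -0.0], [-0.0, -0.0, -1.0]]
wrist_force: [-0.7, 0.6, -0.5]
width: 62.6
```

```bash
python3 -c "
from h import *
go(467,-341,194,90);S=cam('side')
b=S['color'][320:450,380:520,::-1]
cv2.imwrite('pics/a6.png',cv2.resize(b,(640,594)))"
```

```text
t 5.3 pos [ 467.45 -341.68  195.59] w 62.6 F [-0.69  0.63 -0.47] q [-36.17  28.33 -10.34  51.31   0.   -36.18]
turn [-0.  0.  0.]
shift m [0. 0. 0.]
```

View pics/a6.png

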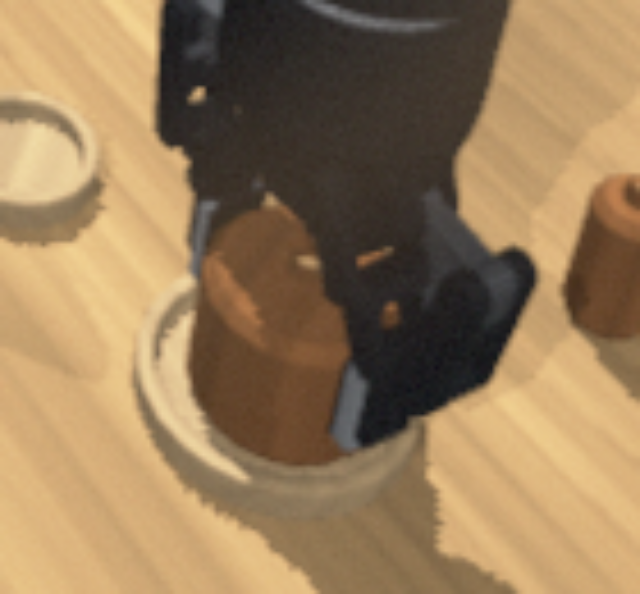

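>>> {"name": "carry_out", "arguments": {"steps": [[[0,0,0,0,0.001,0.002,0.3],[0,0,0,0,0.001,0.003,0.3]]]}}

```text
time: 5.55
position: [467.4, -340.6, 192.7]
orientation: [[-1.0, -0.0, 0.0], [-0.0, 1.0, -0.0], [-0.0, -0.0, -1.0]]
wrist_force: [-6.9, 6.8, 27.4]
width: 62.4
```

Contact with the dish floor, so I'll release and lift.

>>> {"name": "carry_out", "arguments": {"steps": [[[0,0,0,0,0,-0.001,0.85],[0,0,0,0,0,-0.001,1],[0,0,0,0,0,-0.001,1],[0,0,0,0,0,-0.03,1],[0,0,0,0,0,-0.075,1]]]}}

```text
time: 6.05
position: [466.5, -340.0, 265.9]
orientation: [[-1.0, -0.0, -0.004], [-0.0, 1.0, 0.003], [0.004, 0.003, -1.0]]
wrist_force: [0.5, -1.1, 0.5]
width: 85.3
```

```bash
python3 -c "
from h import *
go(458,-71.5,300,90);S=cam('side')
b=S['color'][290:450,360:540,::-1]
cv2.imwrite('pics/a7.png',cv2.resize(b,(669,594)))"
```

```text
t 6.05 pos [ 466.5  -340.01  265.94] w 85.3 F [ 0.5  -1.14  0.49] q [-36.09  24.85  -4.78  60.65  -0.   -36.1 ]
turn [ 0. -0.  0.]
shift m [ 0.01  0.27 -0.03]
```

View pics/a7.png

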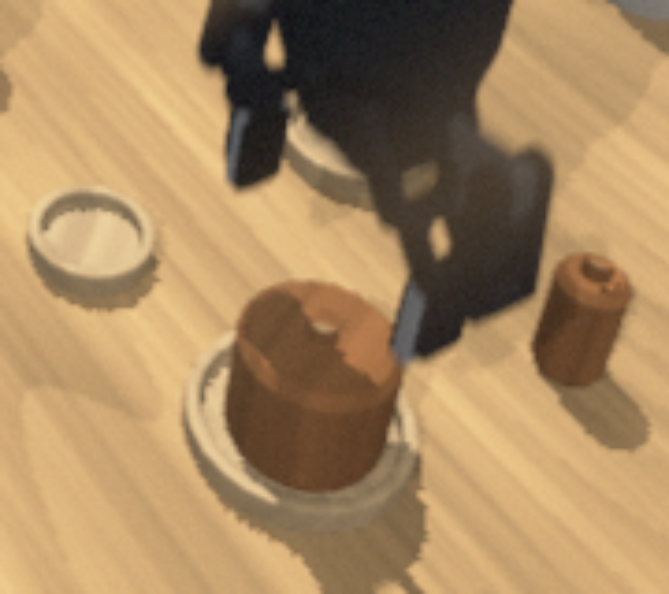

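The large foot stands in its dish. Next is the medium foot.

>>> {"name": "carry_out", "arguments": {"steps": [[[0,0,0,0.0085,0.2685,-0.02,1],[0,0,0,0.0085,0.2685,-0.02,1],[0,0,0,0.0085,0.2685,-0.02,1],[0,0,0,0.0085,0.2685,-0.02,1],[0,0,0,0.0085,0.2685,-0.02,1]]]}}

```text
time: 6.6
position: [459.0, -89.7, 286.2]
orientation: [[-1.0, 0.0, 0.001], [0.0, 1.0, -0.0], [-0.001, -0.0, -1.0]]
wrist_force: [1.4, -0.3, 0.9]
width: 85.3
```

```bash
python3 -c "
from h import *
go(458,-71.5,187,90)"
```

```text
t 6.6 pos [459.01 -89.69 286.18] w 85.3 F [ 1.45 -0.33  0.88] q [-11.06  11.72 -20.17  58.07   0.   -11.05]
turn [-0.  0. -0.]
shift m [0.   0.02 0.1 ]
```

>>> {"name": "carry_out", "arguments": {"steps": [[[0,0,0,0.001,0.018,0,1],[0,0,0,0.001,0.018,0.03,1],[0,0,0,0.001,0.018,0.065,1],[0,0,0,0.001,0.018,0.098,1],[0,0,0,0.001,0.018,0.099,1]]]}}

```text
time: 7.1
position: [456.7, -73.1, 184.0]
orientation: [[-1.0, -0.0, -0.005], [-0.0, 1.0, 0.001], [0.005, 0.001, -1.0]]
wrist_force: [-0.8, -0.2, 0.2]
width: 85.1
```

>>> {"name": "carry_out", "arguments": {"steps": [[[0,0,0,0,0,0,0.7],[0,0,0,0,0,0,0.3],[0,0,0,0,0,0,0.2],[0,0,0,0,0,0,0.2],[0,0,0,0,0,0,0.2]]]}}

```text
time: 7.6
position: [459.2, -73.6, 188.7]
orientation: [[-1.0, -0.0, 0.003], [-0.0, 1.0, -0.001], [-0.003, -0.001, -1.0]]
wrist_force: [-3.3, 0.3, 13.2]
width: 46.3
```

```bash
python3 -c "
from h import *
go(600.5,-223.7,300,90);S=cam('side')
b=S['color'][200:350,280:460,::-1]
cv2.imwrite('pics/a8.png',cv2.resize(b,(700,583)))"
```

```text
t 7.6 pos [459.22 -73.63 188.75] w 46.3 F [-3.34  0.26 13.16] q [ -9.11  17.21 -28.87  43.75  -0.    -9.12]
turn [-0.  0.  0.]
shift m [-0.14 -0.15 -0.11]
```

View pics/a8.png

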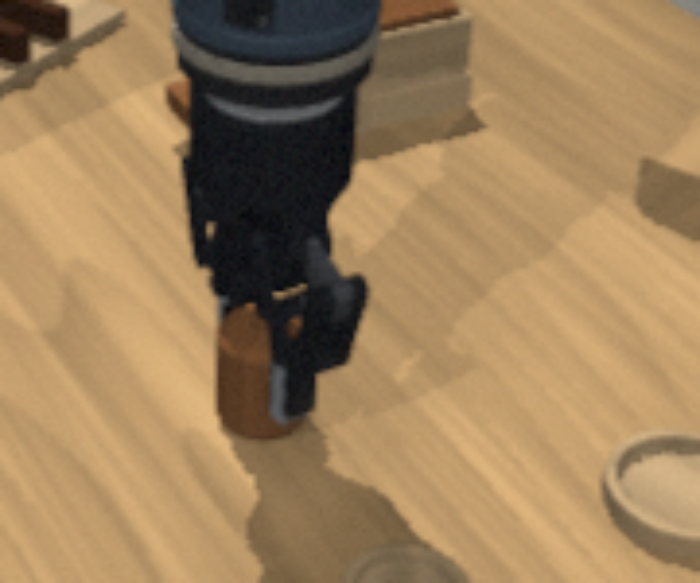

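The medium foot is gripped (width 46.3). I'll lift and carry it.

>>> {"name": "carry_out", "arguments": {"steps": [[[0,0,0,0,0,-0.02,0.1],[0,0,0,0,0,-0.06,0.1],[0,0,0,0,0,-0.1,0.1],[0,0,0,-0.02,-0.02,-0.11,0.1],[0,0,0,-0.05,-0.053,-0.11,0.1]]]}}

```text
time: 8.15
position: [509.2, -126.3, 301.0]
orientation: [[-1.0, -0.002, 0.006], [-0.002, 1.0, -0.001], [-0.006, -0.001, -1.0]]
wrist_force: [1.9, 0.2, -0.8]
width: 46.1
```

>>> {"name": "carry_out", "arguments": {"steps": [[[0,0,0,-0.025,-0.026,0,0.1],[0,0,0,-0.055,-0.058,0,0.1],[0,0,0,-0.08,-0.086,0,0.1],[0,0,0,-0.091,-0.096,0,0.1],[0,0,0,-0.091,-0.096,0,0.1]]]}}

```text
time: 8.65
position: [600.4, -224.0, 297.4]
orientation: [[-1.0, 0.001, 0.001], [0.001, 1.0, -0.001], [-0.001, -0.001, -1.0]]
wrist_force: [-0.8, 0.1, -0.6]
width: 45.9
```

```bash
python3 -c "
from h import *
go(601.5,-223.7,210,90);S=cam('side')
b=S['color'][220:370,360:540,::-1]
cv2.imwrite('pics/a9.png',cv2.resize(b,(700,583)))"
```

```text
t 8.65 pos [ 600.42 -223.98  297.36] w 45.9 F [-0.77  0.05 -0.6 ] q [-20.46  30.98   9.69  68.64  -0.01 -20.38]
turn [-0.  0. -0.]
shift m [-0.    0.    0.09]
```

View pics/a9.png

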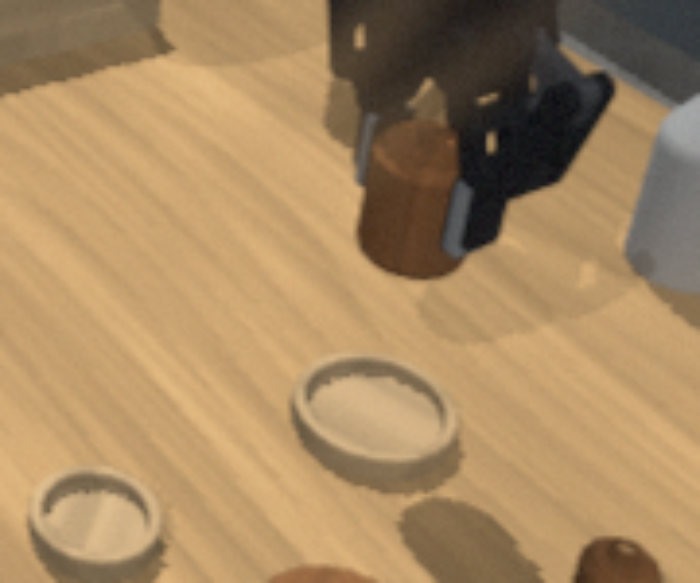

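>>> {"name": "carry_out", "arguments": {"steps": [[[0,0,0,-0.001,0,0.03,0.1],[0,0,0,-0.001,0,0.06,0.1],[0,0,0,-0.001,0,0.08,0.1],[0,0,0,-0.001,0,0.088,0.1],[0,0,0,-0.001,0,0.088,0.1]]]}}

```text
time: 9.2
position: [599.9, -221.8, 208.9]
orientation: [[-1.0, -0.001, -0.001], [-0.001, 1.0, 0.0], [0.001, 0.0, -1.0]]
wrist_force: [-0.2, -0.2, -0.6]
width: 46.0
```

```bash
python3 -c "
from h import *
go(601.5,-223.7,196,90);S=cam('side')
b=S['color'][260:360,400:510,::-1]
cv2.imwrite('pics/a10.png',cv2.resize(b,(640,582)))"
```

```text
t 9.2 pos [ 599.92 -221.82  208.91] w 46.0 F [-0.21 -0.19 -0.62] q [-20.29  34.13   1.67  57.6    0.   -20.33]
turn [ 0. -0.  0.]
shift m [-0.   -0.    0.01]
```

View pics/a10.png

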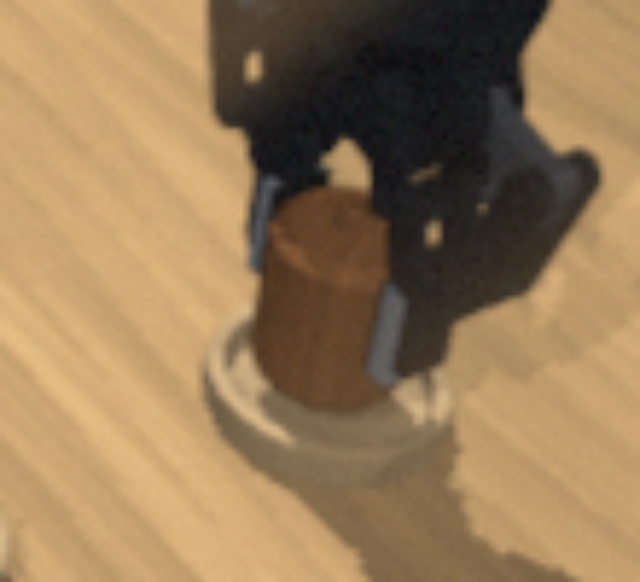

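Centred over the dish. I'll lower it to the floor.

>>> {"name": "carry_out", "arguments": {"steps": [[[0,0,0,-0.001,-0.002,0.007,0.1],[0,0,0,-0.001,-0.002,0.011,0.1],[0,0,0,-0.001,-0.002,0.013,0.1],[0,0,0,-0.001,-0.002,0.0135,0.1]]]}}

```text
time: 9.65
position: [601.4, -224.4, 195.3]
orientation: [[-1.0, -0.0, -0.0], [-0.0, 1.0, 0.0], [0.0, 0.0, -1.0]]
wrist_force: [-0.2, 0.5, -0.4]
width: 46.0
```

>>> {"name": "carry_out", "arguments": {"steps": [[[0,0,0,0,0,0.0015,0.1],[0,0,0,0,0,0.002,0.1]]]}}

```text
time: 9.85
position: [601.5, -224.4, 194.7]
orientation: [[-1.0, -0.0, 0.001], [-0.0, 1.0, -0.0], [-0.001, -0.0, -1.0]]
wrist_force: [-9.6, 3.4, 24.0]
width: 46.0
```

Contact at 24 N, so I'll release and lift.

>>> {"name": "carry_out", "arguments": {"steps": [[[0,0,0,0,0,-0.001,0.8],[0,0,0,0,0,-0.001,0.8],[0,0,0,0,0,-0.001,0.8],[0,0,0,0,0,-0.04,0.8],[0,0,0,0,0,-0.085,0.8]]]}}

```text
time: 10.35
position: [600.7, -224.2, 277.7]
orientation: [[-1.0, -0.0, -0.004], [-0.0, 1.0, 0.001], [0.004, 0.001, -1.0]]
wrist_force: [1.4, 0.1, 0.6]
width: 68.4
```

```bash
python3 -c "
from h import *
go(592.5,-363,285,90);S=cam('side')
b=S['color'][260:410,380:560,::-1]
cv2.imwrite('pics/a11.png',cv2.resize(b,(700,583)))"
```

```text
t 10.35 pos [ 600.74 -224.16  277.73] w 68.4 F [1.44 0.06 0.57] q [-20.46  31.75   8.06  66.54  -0.   -20.47]
turn [ 0. -0.  0.]
shift m [ 0.01 -0.14 -0.01]
```

View pics/a11.png

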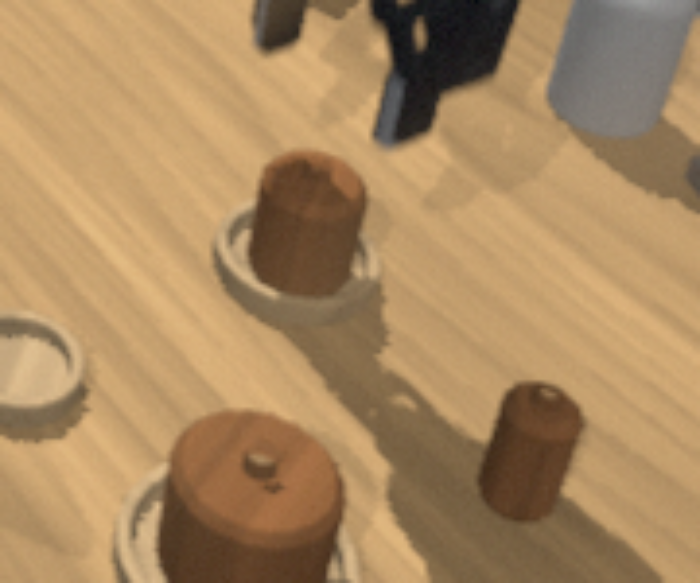

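The medium foot stands in its dish. Next is the small foot.

>>> {"name": "carry_out", "arguments": {"steps": [[[0,0,0,0.008,-0.139,-0.005,0.8],[0,0,0,0.008,-0.139,-0.005,0.8],[0,0,0,0.008,-0.139,-0.005,0.8],[0,0,0,0.008,-0.139,-0.005,0.8]]]}}

```text
time: 10.8
position: [592.4, -368.1, 282.8]
orientation: [[-1.0, 0.004, 0.0], [0.004, 1.0, -0.001], [-0.0, -0.001, -1.0]]
wrist_force: [1.4, -0.0, 0.5]
width: 68.3
```

```bash
python3 -c "
from h import *
go(592.5,-363,187,90)"
```

```text
t 10.8 pos [ 592.41 -368.06  282.83] w 68.3 F [ 1.43 -0.03  0.47] q [-31.84  38.57  20.52  71.91  -0.05 -31.6 ]
turn [-0.  0. -0.]
shift m [-0.    0.01  0.1 ]
```

>>> {"name": "carry_out", "arguments": {"steps": [[[0,0,0,0,0,0.02,0.8],[0,0,0,0,0,0.05,0.8],[0,0,0,0,0,0.08,0.8],[0,0,0,0,0,0.095,0.8],[0,0,0,0,0,0.095,0.8]]]}}

```text
time: 11.3
position: [592.7, -362.5, 185.7]
orientation: [[-1.0, -0.001, -0.004], [-0.001, 1.0, 0.002], [0.004, 0.002, -1.0]]
wrist_force: [-1.1, -0.2, -0.6]
width: 68.4
```

```bash
python3 -c "
from h import *
go(592.5,-363,187,90);S=cam('side')
b=S['color'][290:410,440:580,::-1]
cv2.imwrite('pics/a12.png',cv2.resize(b,(690,590)))"
```

```text
t 11.3 pos [ 592.73 -362.53  185.67] w 68.4 F [-1.11 -0.22 -0.6 ] q [-31.45  41.59  11.53  60.19   0.01 -31.48]
turn [ 0. -0.  0.]
shift m [ 0. -0. -0.]
```

View pics/a12.png

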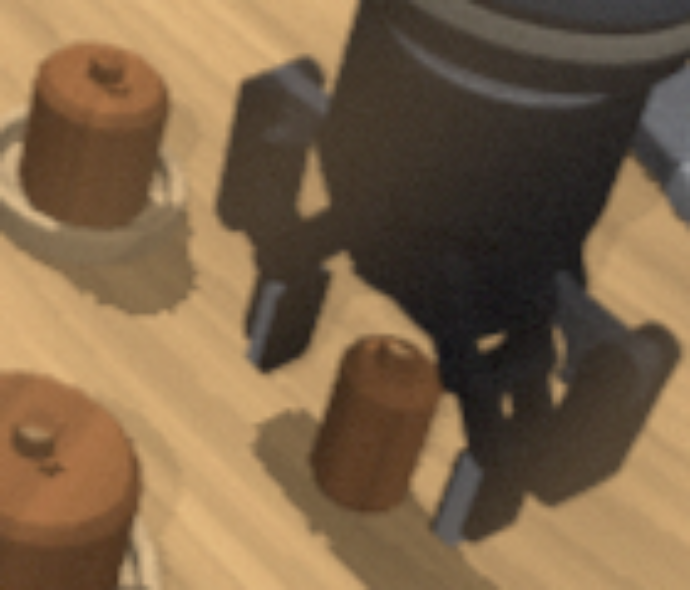

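The foot is centred between the pads, so I'll close.

>>> {"name": "carry_out", "arguments": {"steps": [[[0,0,0,0,0,-0.002,0.5],[0,0,0,0,0,-0.002,0.1],[0,0,0,0,0,-0.002,0],[0,0,0,0,0,-0.002,0],[0,0,0,0,0,-0.002,0]]]}}

```text
time: 11.85
position: [593.9, -363.6, 191.9]
orientation: [[-1.0, -0.0, 0.002], [-0.0, 1.0, -0.001], [-0.002, -0.001, -1.0]]
wrist_force: [-0.1, 1.1, 7.9]
width: 29.3
```

```bash
python3 -c "
from h import *
go(448.5,-219.4,300,90)"
```

```text
t 11.85 pos [ 593.94 -363.61  191.94] w 29.3 F [-0.14  1.13  7.89] q [-31.48  41.28  11.93  60.52   0.01 -31.49]
turn [-0.  0.  0.]
shift m [ 0.15  0.14 -0.11]
```

>>> {"name": "carry_out", "arguments": {"steps": [[[0,0,0,0,0,-0.02,0],[0,0,0,0,0,-0.06,0],[0,0,0,0,0,-0.1,0],[0,0,0,0.02,0.02,-0.11,0],[0,0,0,0.05,0.05,-0.11,0]]]}}

```text
time: 12.35
position: [544.3, -314.2, 303.1]
orientation: [[-1.0, 0.001, 0.005], [0.001, 1.0, -0.003], [-0.005, -0.003, -1.0]]
wrist_force: [0.5, 0.7, -0.4]
width: 28.7
```

>>> {"name": "carry_out", "arguments": {"steps": [[[0,0,0,0.03,0.03,0,0],[0,0,0,0.06,0.06,0,0],[0,0,0,0.085,0.085,0,0],[0,0,0,0.094,0.094,0,0],[0,0,0,0.094,0.094,0,0]]]}}

```text
time: 12.85
position: [448.5, -218.5, 301.4]
orientation: [[-1.0, -0.001, 0.001], [-0.001, 1.0, -0.0], [-0.001, -0.0, -1.0]]
wrist_force: [0.8, -0.7, -0.3]
width: 28.5
```

```bash
python3 -c "
from h import *
go(450,-219.4,212,90);S=cam('side')
b=S['color'][240:400,300:490,::-1]
cv2.imwrite('pics/a13.png',cv2.resize(b,(700,589)))"
```

```text
t 12.85 pos [ 448.54 -218.47  301.39] w 28.5 F [ 0.8  -0.67 -0.29] q [-25.97  14.54 -14.17  61.23   0.   -26.03]
turn [-0.  0.  0.]
shift m [-0.   -0.    0.09]
```

View pics/a13.png

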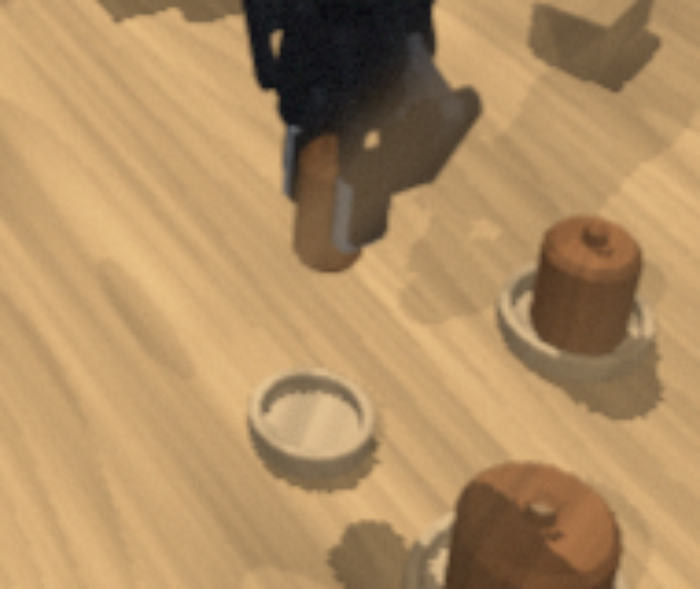

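>>> {"name": "carry_out", "arguments": {"steps": [[[0,0,0,0,0,0.03,0],[0,0,0,0,0,0.06,0],[0,0,0,0,0,0.08,0],[0,0,0,0,0,0.088,0],[0,0,0,0,0,0.088,0]]]}}

```text
time: 13.4
position: [449.7, -219.9, 211.8]
orientation: [[-1.0, 0.0, -0.001], [0.0, 1.0, 0.0], [0.001, 0.0, -1.0]]
wrist_force: [-0.9, -0.3, 0.9]
width: 28.9
```

```bash
python3 -c "
from h import *
go(450,-219.4,197,90);S=cam('side')
b=S['color'][290:390,330:440,::-1]
cv2.imwrite('pics/a14.png',cv2.resize(b,(640,582)))"
```

```text
t 13.4 pos [ 449.71 -219.86  211.78] w 28.9 F [-0.88 -0.27  0.9 ] q [-26.05  19.36 -21.73  48.98  -0.   -26.04]
turn [ 0. -0. -0.]
shift m [-0.    0.    0.01]
```

View pics/a14.png

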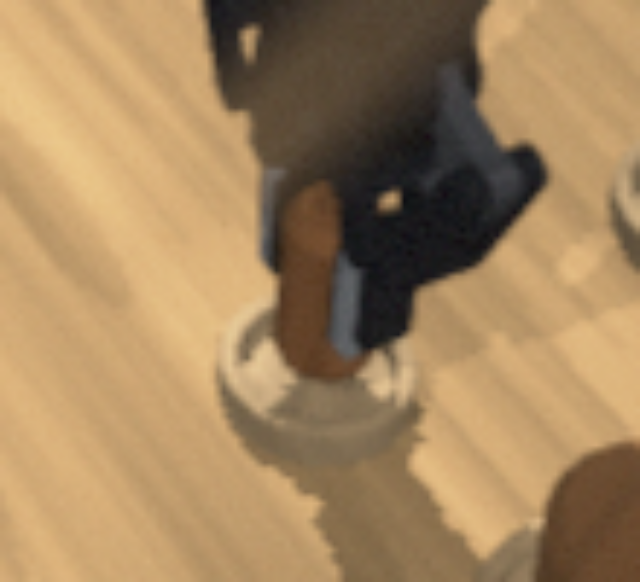

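>>> {"name": "carry_out", "arguments": {"steps": [[[0,0,0,0,0,0.007,0],[0,0,0,0,0,0.011,0],[0,0,0,0,0,0.013,0],[0,0,0,0,0,0.0135,0]]]}}

```text
time: 13.85
position: [449.5, -219.5, 198.9]
orientation: [[-1.0, -0.0, -0.0], [-0.0, 1.0, 0.0], [0.0, 0.0, -1.0]]
wrist_force: [0.5, -0.6, 0.7]
width: 28.8
```

>>> {"name": "carry_out", "arguments": {"steps": [[[0,0,0,0,0,0.0015,0],[0,0,0,0,0,0.002,0]]]}}

```text
time: 14.05
position: [449.6, -219.5, 197.8]
orientation: [[-1.0, -0.0, 0.001], [-0.0, 1.0, -0.0], [-0.001, -0.0, -1.0]]
wrist_force: [-6.2, 3.8, 25.5]
width: 28.6
```

>>> {"name": "carry_out", "arguments": {"steps": [[[0,0,0,0,0,-0.001,0.6],[0,0,0,0,0,-0.001,0.6],[0,0,0,0,0,-0.001,0.6],[0,0,0,0,0,-0.04,0.6],[0,0,0,0,0,-0.085,0.6]]]}}

```text
time: 14.55
position: [448.7, -219.1, 281.7]
orientation: [[-1.0, -0.0, -0.003], [-0.0, 1.0, 0.002], [0.003, 0.002, -1.0]]
wrist_force: [0.8, 0.1, 0.9]
width: 51.2
```

>>> {"name": "carry_out", "arguments": {"steps": [[[0,0,0,0.02,0.04,-0.01,0.6],[0,0,0,0.02,0.09,-0.01,0.6],[0,0,0,0.02,0.14,-0.01,0.6],[0,0,0,0.02,0.18,-0.01,0.6],[0,0,0,0.02,0.18,-0.01,0.6]]]}}

```text
time: 15.05
position: [429.1, -35.9, 292.0]
orientation: [[-1.0, -0.005, 0.0], [-0.005, 1.0, 0.001], [-0.0, 0.001, -1.0]]
wrist_force: [-0.3, -0.3, 0.5]
width: 51.4
```

```bash
python3 -c "
from h import *
st();S=cam('side');T=cam('top')
b=S['color'][240:440,330:550,::-1]
a=T['color'][160:280,220:500,::-1]
cv2.imwrite('pics/a15.png',cv2.resize(b,(660,600)))
cv2.imwrite('pics/a16.png',cv2.resize(a,(800,343)))"
```

```text
t 15.05 pos [429.12 -35.88 292.01] w 51.4 F [-0.32 -0.3   0.55] q [ -4.8    7.32 -24.61  58.06   0.05  -5.07]
```

View pics/a15.png

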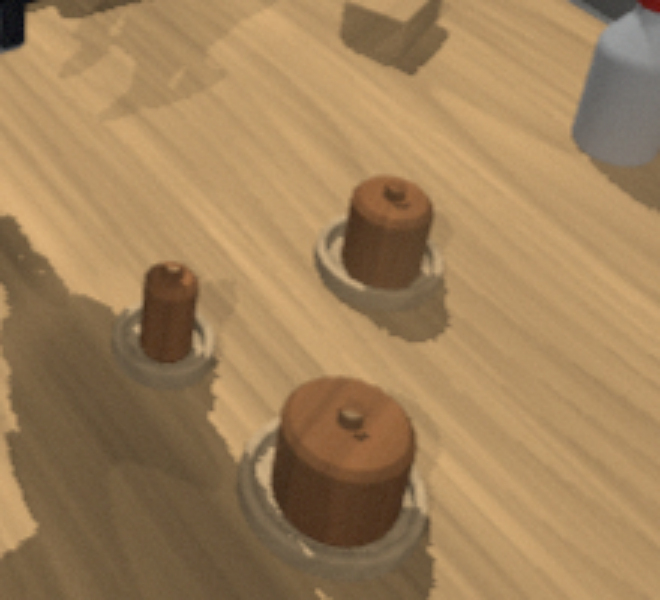

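View pics/a16.png

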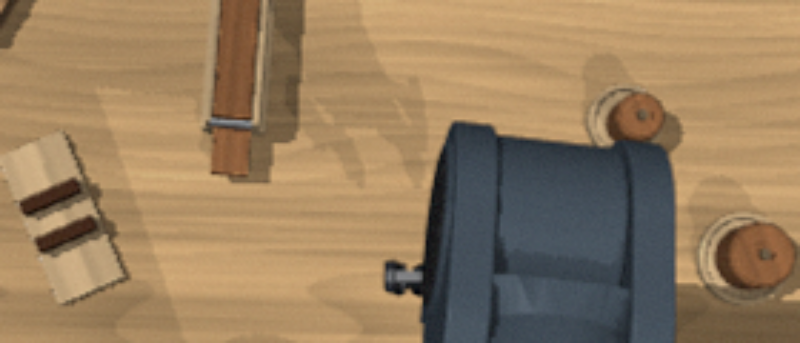

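All three feet stand in their own dishes. Before the blank, I'll measure the stand and magazine more carefully.

```bash
cat > stand.py <<'E'
from h import *
T=cam("top");S=cam("side");np.set_printoptions(precision=1,suppress=True)
m=brown(T["color"]); 
v=cv2.cvtColor(T["color"],cv2.COLOR_RGB2HSV)[...,2]
mm=np.zeros_like(m); mm[215:262,218:266]=((v[215:262,218:266]<95)*255).astype(np.uint8)
cs=sorted(cv2.findContours(mm,0,2)[0],key=cv2.contourArea)[-4:]
for c in cs: print(cv2.boundingRect(c),cv2.contourArea(c),onz(T,np.array(cv2.minAreaRect(c)[0]),32))
h=cv2.cvtColor(T["color"],cv2.COLOR_RGB2HSV)
# board: low saturation
for name,d,box,th in (("top",T,(212,198,272,274),99),("side",S,(248,190,318,232),99)):
    x0,y0,x1,y1=box; g=cv2.GaussianBlur(d["color"],(3,3),0); hh=cv2.cvtColor(g,cv2.COLOR_RGB2HSV)
    mk=((hh[...,1]<th)|(hh[...,2]<90)).astype(np.uint8)*255
    k=np.zeros_like(mk);k[y0:y1,x0:x1]=mk[y0:y1,x0:x1]
    cv2.imwrite(f"pics/bm_{name}.png",cv2.resize(np.hstack([k[y0:y1,x0:x1],cv2.cvtColor(d["color"],cv2.COLOR_RGB2GRAY)[y0:y1,x0:x1]]),None,fx=5,fy=5,interpolation=0))
    if name=="side": cv2.imwrite("pics/bs.png",cv2.resize(d["color"][185:235,245:325,::-1],None,fx=9,fy=9,interpolation=2))
    else: cv2.imwrite("pics/bt.png",cv2.resize(d["color"][198:274,212:272,::-1],None,fx=7,fy=7,interpolation=2))
E
python3 stand.py
```

```text
(246, 215, 1, 1) 0.0 [[548.7 319.6  32. ]]
(250, 224, 5, 8) 7.0 [[515.4 300.1  32. ]]
(227, 223, 22, 13) 105.5 [[509.8 340.7  32. ]]
(233, 233, 27, 16) 106.0 [[470.8 316.5  32. ]]
```

View pics/bt.png

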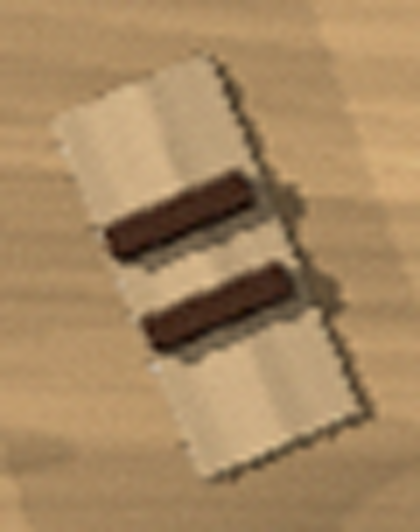

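View pics/bs.png

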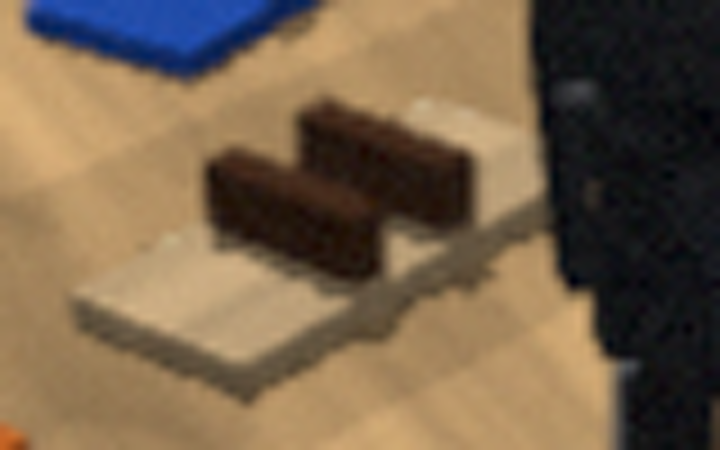

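View pics/bm_top.png

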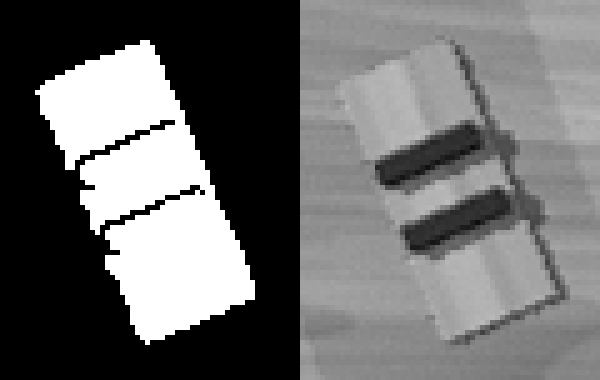

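```bash
python3 - <<'E'
from h import *
T=cam("top");S=cam("side");np.set_printoptions(precision=1,suppress=True)
f=lambda P,s,o:(np.array(P,float)+.5)/s-.5+np.array(o)
def rep(n,w):
    w=w[:,:2]; c=w.mean(0); a=((w[1]-w[2])+(w[0]-w[3]))/2
    print(n,c,"axis deg",np.degrees(np.arctan2(a[1],a[0])).round(1),"len",np.linalg.norm(w[0]-w[3]),np.linalg.norm(w[0]-w[1]))
rep("board top",onz(T,f([(52,122),(210,55),(362,408),(207,475)],7,(212,198)),10))
b=onz(T,f([(181,216),(219,308)],7,(212,198)),32)[:,:2]; d=b[0]-b[1]
print("bearers",b.mean(0),np.linalg.norm(d),np.degrees(np.arctan2(d[1],d[0])))
rep("board side",onz(S,f([(235,48),(318,80),(143,183),(60,150)],4.4,(240,185)),10))
s=onz(S,f([(212,62),(167,89)],4.4,(240,185)),32)[:,:2]; d=s[0]-s[1]
print("bearers side",s.mean(0),np.linalg.norm(d),np.degrees(np.arctan2(d[1],d[0])))
# magazine front blank in side: corners top face
print("front end side",onz(S,f([(370,175),(402,194)],4.4,(240,185)),37)[:,:2], )
E
```

```text
board top [493.6 334.2] axis deg 25.7 len 157.00715330647455 69.1870296153539
bearers [492.2 333.5] 39.92883632940523 24.696411154105764
board side [491.7 331.9] axis deg 26.7 len 164.2507033639296 71.07038044819663
bearers side [493.9 338.3] 43.10955728746395 28.48255479174288
front end side [[532.6 173.6]
 [538.7 147.5]]
```

```bash
python3 -c "
from h import *
T=cam('top');hh=cv2.cvtColor(cv2.GaussianBlur(T['color'],(3,3),0),cv2.COLOR_RGB2HSV)
k=np.zeros((480,640),np.uint8);k[198:274,212:272]=((hh[...,1]<99)|(hh[...,2]<90))[198:274,212:272]*255
c=max(cv2.findContours(cv2.morphologyEx(k,cv2.MORPH_CLOSE,np.ones((5,5))),0,2)[0],key=cv2.contourArea)
w=onz(T,c[:,0],10)[:,:2].astype(np.float32);print(cv2.minAreaRect(w),'note')
go(551.5,167.5,250,87.4)"
```

```text
((492.52197265625, 335.9597473144531), (161.36590576171875, 72.44373321533203), 25.29751205444336) note
t 15.4 pos [429.46 -40.4  291.81] w 51.2 F [-0.42 -0.11 -0.29] q [ -5.37   7.42 -24.52  58.06  -0.01  -5.28]
turn [-0.   -0.    0.04]
shift m [-0.12  0.21  0.04]
```

>>> {"name": "carry_out", "arguments": {"steps": [[[0,0,0.045,-0.03,0.05,0.01,0.6],[0,0,0.045,-0.06,0.1,0.02,0.6],[0,0,0.045,-0.09,0.15,0.03,0.6],[0,0,0.045,-0.115,0.195,0.04,0.6],[0,0,0.045,-0.122,0.208,0.042,0.6]]]}}

```text
time: 15.9
position: [552.5, 169.8, 249.1]
orientation: [[-0.999, 0.046, -0.0], [0.046, 0.999, -0.0], [0.0, -0.0, -1.0]]
wrist_force: [-0.3, -0.2, 0.0]
width: 51.5
```

>>> {"name": "carry_out", "arguments": {"steps": [[[0,0,0,0,0,0,0.6],[0,0,0,0,0,0,0.6]]]}}

```text
time: 16.1
position: [551.6, 168.5, 249.1]
orientation: [[-0.999, 0.045, -0.001], [0.045, 0.999, -0.001], [0.001, -0.001, -1.0]]
wrist_force: [-0.3, -1.4, -0.8]
width: 51.3
```

```bash
python3 -c "
from h import *
go(551.5,167.5,205,87.4);S=cam('side');T=cam('top')
b=S['color'][140:260,290:430,::-1];a=T['color'][140:240,260:350,::-1]
cv2.imwrite('pics/b1.png',np.hstack([cv2.resize(b,(467,400)),cv2.resize(a,(333,400))[:,:]]))"
```

```text
t 16.1 pos [551.62 168.46 249.08] w 51.3 F [-0.25 -1.4  -0.78] q [16.98 25.4  -6.52 58.16 -0.01 19.54]
turn [-0. -0.  0.]
shift m [ 0.   -0.    0.04]
```

View pics/b1.png

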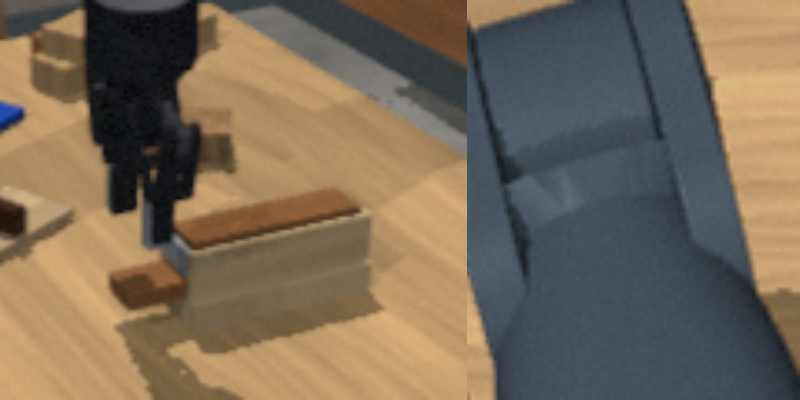

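>>> {"name": "carry_out", "arguments": {"steps": [[[0,0,0,0,-0.001,0.02,0.6],[0,0,0,0,-0.001,0.034,0.6],[0,0,0,0,-0.001,0.036,0.6],[0,0,0,0,-0.001,0.036,0.6]]]}}

```text
time: 16.6
position: [551.2, 166.6, 214.4]
orientation: [[-0.999, 0.046, -0.0], [0.046, 0.999, -0.0], [0.0, -0.0, -1.0]]
wrist_force: [0.4, -0.7, 0.2]
width: 51.4
```

```bash
python3 -c "
from h import *
go(551.5,167.5,184,87.4);S=cam('side')
b=S['color'][180:260,300:410,::-1]
cv2.imwrite('pics/b2.png',cv2.resize(b,(800,582),interpolation=2))"
```

```text
t 16.6 pos [551.22 166.63 214.36] w 51.4 F [ 0.39 -0.74  0.16] q [16.82 26.97 -9.51 53.52 -0.   19.46]
turn [-0. -0. -0.]
shift m [-0.    0.    0.03]
```

View pics/b2.png

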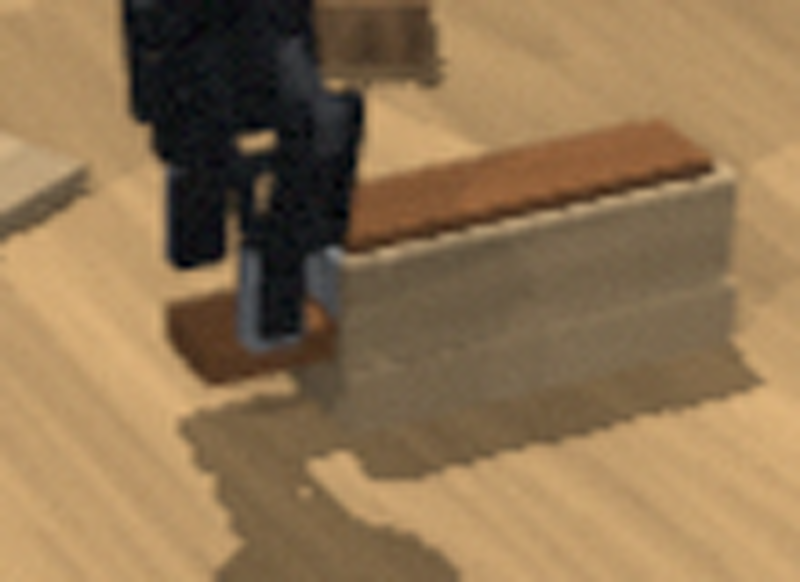

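>>> {"name": "carry_out", "arguments": {"steps": [[[0,0,0,0,0.002,0.012,0.6],[0,0,0,0,0.002,0.022,0.6],[0,0,0,0,0.002,0.028,0.6],[0,0,0,0,0.002,0.028,0.6]]]}}

```text
time: 17.05
position: [550.9, 169.5, 184.6]
orientation: [[-0.999, 0.045, -0.002], [0.045, 0.999, -0.001], [0.002, -0.001, -1.0]]
wrist_force: [-0.6, -0.0, 1.0]
width: 51.1
```

```bash
python3 -c "
from h import *
go(551.5,167.5,184,87.4);S=cam('side')
b=S['color'][180:260,300:410,::-1]
cv2.imwrite('pics/b3.png',cv2.resize(b,(800,582),interpolation=2))"
```

```text
t 17.05 pos [550.93 169.47 184.64] w 51.1 F [-0.65 -0.    0.96] q [ 17.1   28.77 -11.42  49.92  -0.    19.66]
turn [-0. -0.  0.]
shift m [-0. -0.  0.]
```

View pics/b3.png

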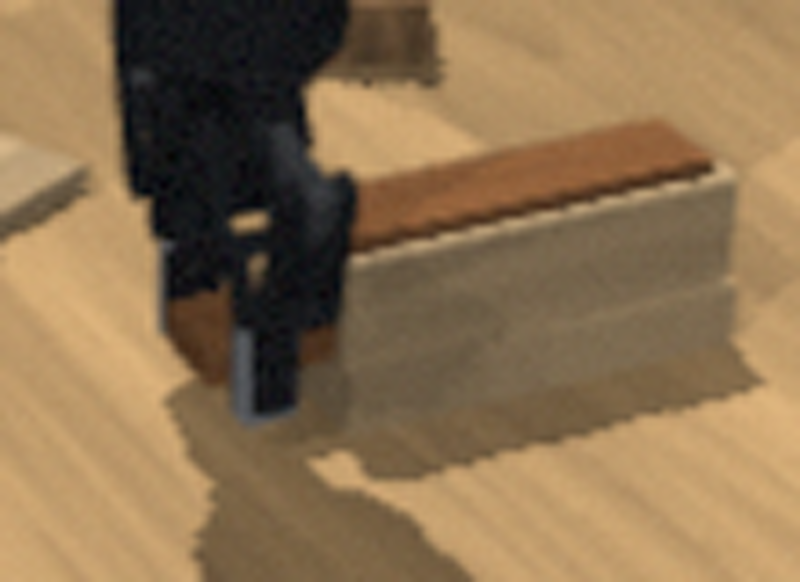

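Both fingers straddle the blank's free end. I'll close gently and watch the force.

>>> {"name": "carry_out", "arguments": {"steps": [[[0,0,0,0,-0.001,0,0.55],[0,0,0,0,-0.001,0,0.5],[0,0,0,0,-0.001,-0.0005,0.42],[0,0,0,0,-0.001,-0.0005,0.38]]], "squeeze": 20}}

```text
time: 17.5
position: [551.5, 168.6, 186.7]
orientation: [[-0.999, 0.045, 0.0], [0.045, 0.999, 0.0], [-0.0, 0.0, -1.0]]
wrist_force: [0.1, 0.9, -0.2]
width: 35.6
```

>>> {"name": "carry_out", "arguments": {"steps": [[[0,0,0,0,0,0,0.3],[0,0,0,0,0,0,0.3]]]}}

```text
time: 17.7
position: [551.5, 168.6, 186.6]
orientation: [[-0.999, 0.045, 0.0], [0.045, 0.999, 0.0], [-0.0, 0.0, -1.0]]
wrist_force: [-1.0, -0.2, 1.5]
width: 35.6
```

Gripped at 35.6 mm with almost no side force. I'll draw it straight out.

>>> {"name": "carry_out", "arguments": {"steps": [[[0,0,0,0,0,0,0.2],[0,0,0,0.004,0,0,0.2],[0,0,0,0.012,0,0,0.2],[0,0,0,0.022,0,0,0.2],[0,0,0,0.032,0,0,0.2]]], "squeeze": 35}}

```text
time: 18.2
position: [518.5, 170.0, 186.5]
orientation: [[-0.999, 0.045, 0.0], [0.045, 0.999, 0.0], [-0.0, 0.0, -1.0]]
wrist_force: [2.5, 0.3, 2.5]
width: 35.4
```

```bash
python3 -c "
from h import *
st();S=cam('side')
b=S['color'][180:260,300:410,::-1]
cv2.imwrite('pics/b4.png',cv2.resize(b,(800,582),interpolation=2))"
```

```text
t 18.2 pos [518.45 170.02 186.47] w 35.4 F [2.46 0.28 2.55] q [ 18.16  25.49 -16.53  47.97  -0.    20.72]
```

View pics/b4.png

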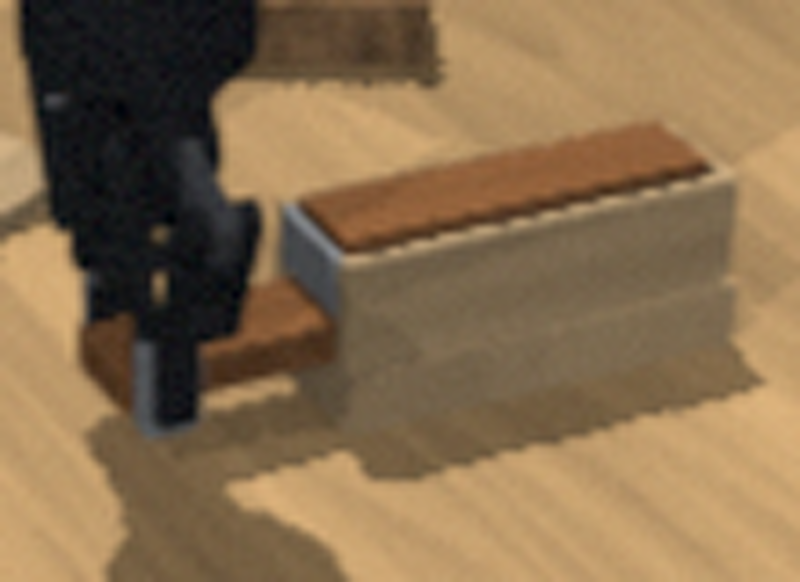

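The blank is coming out cleanly and the stack is staying in place. I'll keep going.

>>> {"name": "carry_out", "arguments": {"steps": [[[0,0,0,0.008,0,0,0.2],[0,0,0,0.018,0,0,0.2],[0,0,0,0.028,0,0,0.2],[0,0,0,0.038,0,0,0.2],[0,0,0,0.048,0,0,0.2]]]}}

```text
time: 18.75
position: [470.4, 172.2, 186.3]
orientation: [[-0.999, 0.045, -0.0], [0.045, 0.999, -0.0], [0.0, -0.0, -1.0]]
wrist_force: [0.7, -0.0, 0.7]
width: 35.3
```

>>> {"name": "carry_out", "arguments": {"steps": [[[0,0,0,0.01,0,0,0.2],[0,0,0,0.02,0,0,0.2],[0,0,0,0.03,0,0,0.2],[0,0,0,0.038,0,0,0.2],[0,0,0,0.04,0,0,0.2]]]}}

```text
time: 19.25
position: [430.5, 173.9, 186.4]
orientation: [[-0.999, 0.044, -0.0], [0.044, 0.999, -0.0], [0.0, -0.0, -1.0]]
wrist_force: [0.4, 0.9, -0.2]
width: 35.3
```

```bash
python3 -c "
from h import *
st();S=cam('side')
b=S['color'][180:275,250:410,::-1]
cv2.imwrite('pics/b5.png',cv2.resize(b,(800,475),interpolation=2))"
```

```text
t 19.25 pos [430.54 173.95 186.38] w 35.3 F [ 0.36  0.94 -0.18] q [ 22.    17.41 -29.    43.62   0.    24.54]
```

View pics/b5.png

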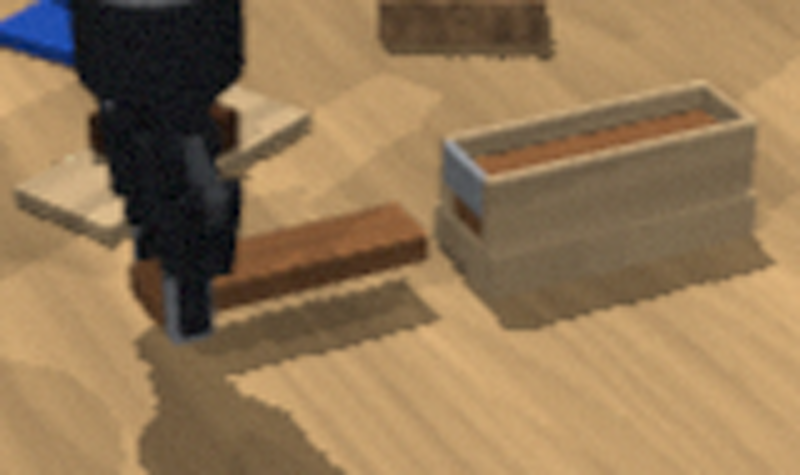

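The blank is out, and the two above dropped and stayed in the magazine. I'll lift it.

>>> {"name": "carry_out", "arguments": {"steps": [[[0,0,0,0,0,-0.02,0.2],[0,0,0,0,0,-0.05,0.2],[0,0,0,0,0,-0.075,0.2],[0,0,0,0,0,-0.085,0.2]]]}}

```text
time: 19.7
position: [432.3, 174.2, 273.6]
orientation: [[-0.999, 0.045, 0.003], [0.045, 0.999, 0.001], [-0.003, 0.001, -1.0]]
wrist_force: [0.9, -0.4, -0.2]
width: 35.5
```

```bash
python3 -c "
from h import *
go(443.7,310.9,270,115.3)"
```

```text
t 19.7 pos [432.34 174.19 273.59] w 35.5 F [ 0.89 -0.35 -0.2 ] q [ 21.95  12.07 -21.69  56.06  -0.    24.52]
turn [ 0.    0.   -0.49]
shift m [-0.01  0.14  0.  ]
```

>>> {"name": "carry_out", "arguments": {"steps": [[[0,0,-0.1,-0.001,0.025,0,0.2],[0,0,-0.2,-0.002,0.055,0,0.2],[0,0,-0.3,-0.003,0.085,0,0.2],[0,0,-0.4,-0.004,0.115,0,0.2],[0,0,-0.487,-0.005,0.137,0,0.2]]]}}

```text
time: 20.2
position: [442.7, 312.2, 270.7]
orientation: [[-0.902, -0.432, -0.0], [-0.432, 0.902, -0.0], [0.0, 0.0, -1.0]]
wrist_force: [0.4, -0.3, 0.4]
width: 35.3
```

>>> {"name": "carry_out", "arguments": {"steps": [[[0,0,0,0,0,0,0.2],[0,0,0,0,0,0,0.2]]]}}

```text
time: 20.4
position: [442.5, 310.6, 270.6]
orientation: [[-0.904, -0.427, -0.001], [-0.427, 0.904, -0.001], [0.001, -0.0, -1.0]]
wrist_force: [0.1, 0.0, -0.8]
width: 35.5
```

```bash
python3 -c "
from h import *
go(443.7,310.9,216,115.3);S=cam('side');T=cam('top')
b=S['color'][150:250,210:340,::-1];a=T['color'][190:290,210:290,::-1]
cv2.imwrite('pics/b6.png',np.hstack([cv2.resize(b,(450,346)),cv2.resize(a,(277,346))]))"
```

```text
t 20.4 pos [442.53 310.6  270.61] w 35.5 F [ 0.11  0.02 -0.82] q [ 35.07  20.5  -10.6   58.97  -0.01   9.76]
turn [-0. -0.  0.]
shift m [-0.   -0.    0.05]
```

View pics/b6.png

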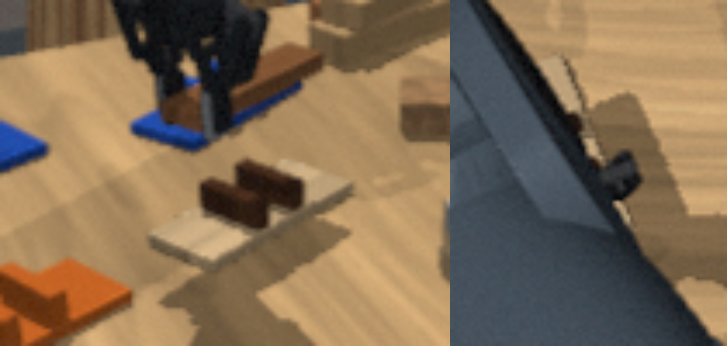

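>>> {"name": "carry_out", "arguments": {"steps": [[[0,0,0,-0.001,0,0.02,0.2],[0,0,0,-0.001,0,0.045,0.2],[0,0,0,-0.001,0,0.06,0.2],[0,0,0,-0.001,0,0.063,0.2],[0,0,0,-0.001,0,0.063,0.2]]]}}

```text
time: 21.0
position: [443.6, 310.4, 208.5]
orientation: [[-0.904, -0.427, -0.0], [-0.427, 0.904, -0.0], [0.001, -0.0, -1.0]]
wrist_force: [-0.1, -0.7, 1.5]
width: 35.1
```

```bash
python3 -c "
from h import *
go(443.7,310.9,198,115.3);S=cam('side')
b=S['color'][175:240,235:335,::-1]
cv2.imwrite('pics/b7.png',cv2.resize(b,(800,520),interpolation=2))"
```

```text
t 21.0 pos [443.57 310.38 208.45] w 35.1 F [-0.1  -0.69  1.53] q [ 34.98  23.73 -15.64  50.67  -0.     9.72]
turn [-0. -0. -0.]
shift m [-0.    0.    0.01]
```

View pics/b7.png

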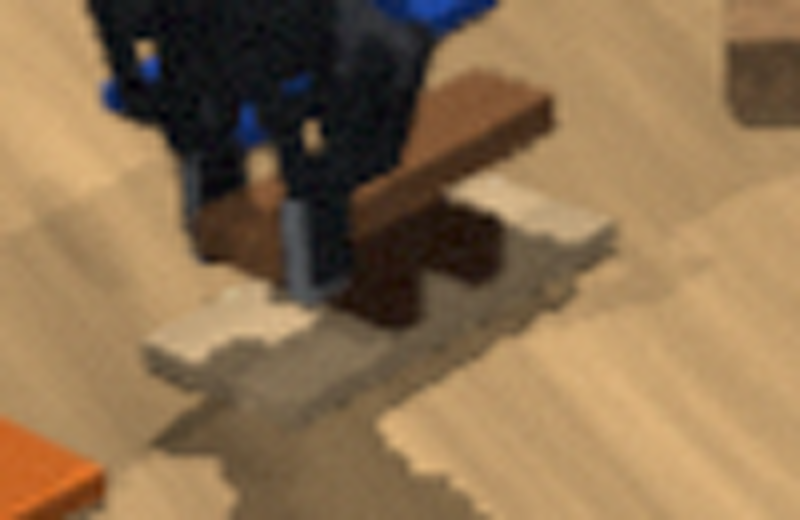

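```bash
python3 - <<'E'
from h import *
S=cam("side");np.set_printoptions(precision=1,suppress=True)
f=lambda P,s,o:(np.array(P,float)+.5)/s-.5+np.array(o)
print(onz(S,f([(480,68),(553,96)],8,(235,175)),59)[:,:2])
a=np.radians(25.3);u=np.array([np.cos(a),np.sin(a)]);v=np.array([-u[1],u[0]]);c=np.array([492.5,334])
for q in (18,-18): 
    p=c+70*u+q*v; print(p,(proj(S,[*p,59])-[235,175])*8)
# current stand near corners
for q in ((-80,35),(-80,-35),(80,-35),(80,35)):
    p=c+q[0]*u+q[1]*v; print(q,(proj(S,[*p,10])-[235,175])*8)
E
```

```text
[[546.7 377.7]
 [559.6 345.8]]
[548.1 380.2] [[477.4  60.9]]
[563.5 347.6] [[557.7  88.2]]
(-80, 35) [[141.1 340.1]]
(-80, -35) [[298.  406.2]]
(80, -35) [[617.7 220.5]]
(80, 35) [[464.9 165.4]]
```

The blank's far end matches the stand's image offset to about 1 mm. I'll lower it onto the bearers.

>>> {"name": "carry_out", "arguments": {"steps": [[[0,0,0,0,0.0005,0.005,0.2],[0,0,0,0,0.0005,0.009,0.2],[0,0,0,0,0.0005,0.0105,0.2],[0,0,0,0,0.0005,0.0105,0.2]]]}}

```text
time: 21.5
position: [443.2, 311.4, 197.6]
orientation: [[-0.904, -0.428, -0.0], [-0.428, 0.904, -0.0], [0.0, -0.0, -1.0]]
wrist_force: [0.0, 0.2, -0.7]
width: 35.2
```

```bash
python3 -c "
from h import *
go(443.7,310.9,196.5,115.3);S=cam('side')
b=S['color'][175:240,235:335,::-1]
cv2.imwrite('pics/b8.png',cv2.resize(b,(800,520),interpolation=2))"
```

```text
t 21.5 pos [443.19 311.42 197.64] w 35.2 F [ 0.    0.17 -0.75] q [ 35.09  24.41 -16.37  49.25   0.     9.75]
turn [-0. -0.  0.]
shift m [-0. -0.  0.]
```

View pics/b8.png

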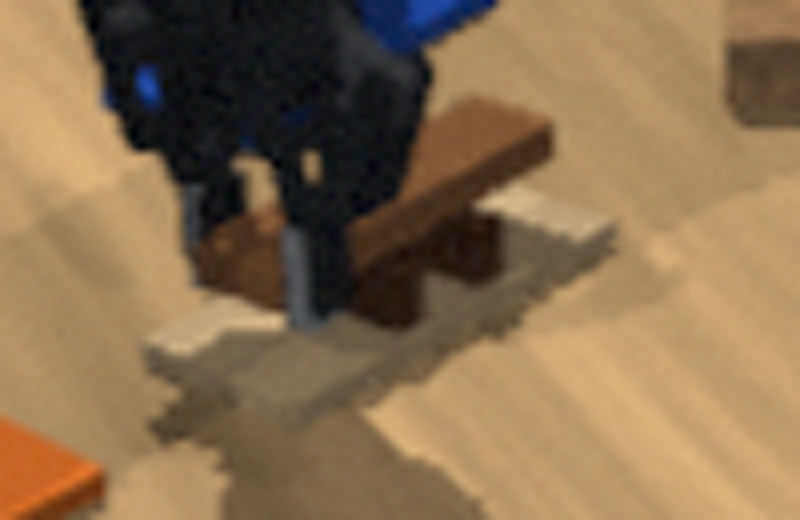

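>>> {"name": "carry_out", "arguments": {"steps": [[[0,0,0,0,0,0.001,0.2],[0,0,0,0,0,0.0015,0.2]]]}}

```text
time: 21.75
position: [443.3, 311.5, 196.5]
orientation: [[-0.904, -0.428, 0.0], [-0.428, 0.904, 0.0], [-0.0, 0.0, -1.0]]
wrist_force: [-2.4, -0.8, 4.9]
width: 35.6
```

Light contact (5 N). I'll release slowly.

>>> {"name": "carry_out", "arguments": {"steps": [[[0,0,0,0,0,0,0.45],[0,0,0,0,0,0,0.55],[0,0,0,0,0,0,0.6],[0,0,0,0,0,-0.03,0.6],[0,0,0,0,0,-0.07,0.6]]]}}

```text
time: 22.25
position: [442.6, 310.9, 265.7]
orientation: [[-0.904, -0.428, -0.003], [-0.428, 0.904, -0.002], [0.004, -0.001, -1.0]]
wrist_force: [0.8, -0.3, -0.2]
width: 51.1
```

>>> {"name": "carry_out", "arguments": {"steps": [[[0,0,0,0.02,0,-0.05,0.6],[0,0,0,0.05,-0.04,-0.08,0.6],[0,0,0,0.05,-0.09,-0.08,0.6],[0,0,0,0.05,-0.14,-0.08,0.6],[0,0,0,0.05,-0.19,-0.08,0.6]]]}}

```text
time: 22.75
position: [476.4, 123.7, 347.2]
orientation: [[-0.903, -0.429, 0.002], [-0.429, 0.903, 0.0], [-0.002, -0.0, -1.0]]
wrist_force: [1.2, 1.2, 0.4]
width: 51.3
```

```bash
python3 -c "
from h import *
st();S=cam('side');T=cam('top')
b=S['color'][175:240,235:335,::-1];a=T['color'][190:280,200:320,::-1]
cv2.imwrite('pics/b9.png',cv2.resize(b,(800,520),interpolation=2))
cv2.imwrite('pics/b10.png',cv2.resize(a,(720,540),interpolation=2))"
```

```text
t 22.75 pos [476.38 123.65 347.19] w 51.3 F [1.23 1.25 0.39] q [ 14.55  12.27 -10.26  67.39   0.   -10.83]
```

View pics/b9.png

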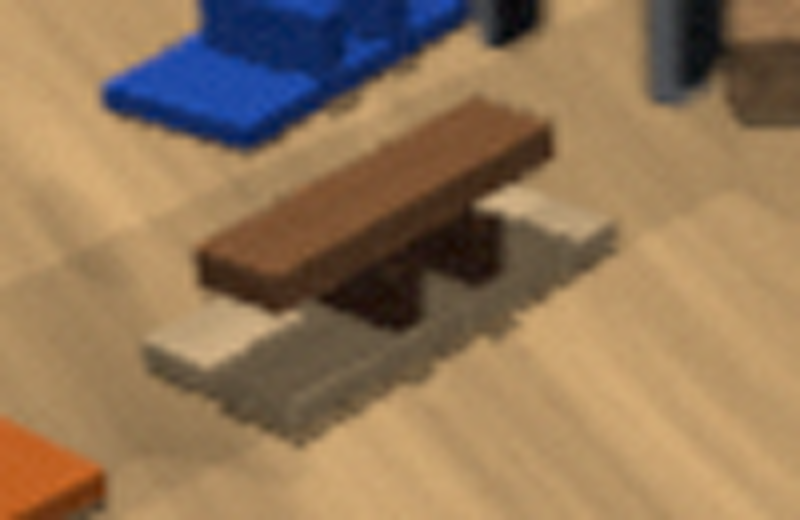

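View pics/b10.png

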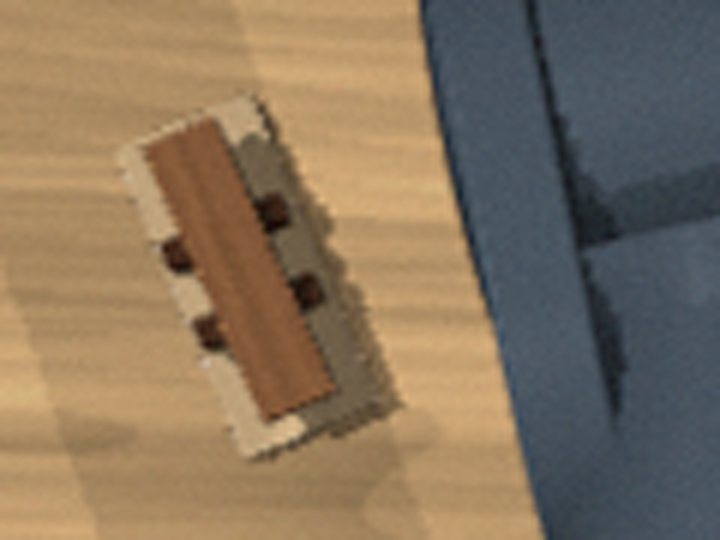

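```bash
python3 - <<'E'
from h import *
T=cam("top");S=cam("side");np.set_printoptions(precision=1,suppress=True)
f=lambda P,s,o:(np.array(P,float)+.5)/s-.5+np.array(o)
o=(200,190)
w=onz(T,f([(145,148),(212,120),(334,390),(268,420)],6,o),47)[:,:2]
print("blank hand",w.mean(0),cv2.minAreaRect(w.astype(np.float32)))
h=cv2.cvtColor(T["color"],cv2.COLOR_RGB2HSV)
k=np.zeros((480,640),np.uint8);b=((h[...,0]<14)&(h[...,1]>110)&(h[...,2]>85))
k[205:265,218:262]=b[205:265,218:262]*255
k=cv2.morphologyEx(cv2.morphologyEx(k,cv2.MORPH_CLOSE,np.ones((3,3))),cv2.MORPH_OPEN,np.ones((3,3)))
c=max(cv2.findContours(k,0,2)[0],key=cv2.contourArea)
print("blank mask",cv2.minAreaRect(onz(T,c[:,0],47)[:,:2].astype(np.float32)))
# bearer outer ends (visible stubs), z=32 tops
e=onz(T,f([(166,252),(288,205),(198,332),(323,290)],6,o),32)[:,:2]
a=np.radians(25.3);u=np.array([np.cos(a),np.sin(a)]);v=np.array([-u[1],u[0]])
print("bearer ends mean",e.mean(0), "along v rel blank",((e-w.mean(0))@v), "along u",((e-w.mean(0))@u))
bw=onz(T,f([(118,150),(250,95),(398,402),(250,458)],6,o),10)[:,:2];print("board",bw.mean(0),cv2.minAreaRect(bw.astype(np.float32)))
p=S["color"];cv2.imwrite("pics/f1.png",p[150:430,150:560,::-1])
E
```

```text
blank hand [492.3 332.8] ((492.43133544921875, 332.94891357421875), (138.32485961914062, 33.19534683227539), 26.47669792175293)
blank mask ((490.9949951171875, 334.91937255859375), (139.36715698242188, 39.770992279052734), 26.3864688873291)
bearer ends mean [493.5 333.3] along v rel blank [ 29.8 -30.5  30.5 -29.9] along u [ 23.4  20.9 -16.9 -22.2]
board [493.1 332.3] ((493.1602478027344, 330.520751953125), (163.29754638671875, 73.55701446533203), 25.561708450317383)
```

View pics/f1.png

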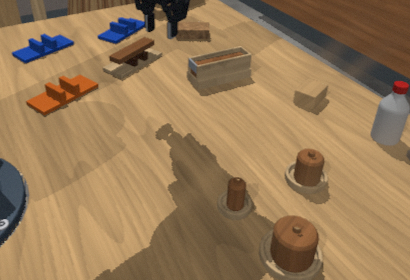

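The blank is centred to about 1 mm and in line to about 1°. All three feet are upright, two blanks remain in the magazine and the gripper is clear. I'll let it settle and hand in.

>>> {"name": "carry_out", "arguments": {"steps": [[[0,0,0,0,0,-0.02,0.6],[0,0,0,0,0,-0.02,0.6],[0,0,0,0,0,-0.02,0.6]]]}}

```text
time: 23.25
position: [475.9, 126.4, 366.5]
orientation: [[-0.903, -0.429, 0.001], [-0.429, 0.903, 0.0], [-0.001, 0.0, -1.0]]
wrist_force: [0.2, 0.2, -0.5]
width: 51.3
```

```bash
python3 -c "
from rig import job_done
print(job_done())"
```

```text
the job is handed in; nothing more can be done
None
```

The job is done and handed in at about 23 s. I stood the large, medium and small feet in their matching dishes, in that order. Then I drew the bottom blank straight out of the magazine and laid it across the plain stand's two bearers.

- **Feet:** in the last side picture all three stand upright inside their dish rims. The small foot was not re-checked from above because the arm hid it.
- **Blank:** the top view put it within about 1–2 mm of the stand's centre. Its angle read about 26.4°, against 24.7–25.7° for the stand from the top view, so it is in line to about 1°. A rougher side-view estimate made from the bearers, before placing, read 28.5° and about 4–5 mm off in y. I discounted it because the other measurements agreed with each other.
- **Magazine and forces:** the two upper blanks dropped and stayed in the magazine. The highest wrist reading I saw was about 28 N, when a foot touched its dish floor. The gripper was clear of everything at hand-in.

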